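# Slide the tall arbor into the comparator's vee and start the reading

### The arm

A 6-joint arm with a two-finger parallel gripper is mounted at the origin on the work surface. World frame = base frame: x ahead of the robot, y to its left, z up, the work surface at z = 0. Lengths are in m, angles in rad, forces in N, time in s.
With the tool pointing down it reaches from about 0.375 to 0.75 m from the base axis. Payload 9 kg.
Tool frame: the origin (TCP) lies at the very end of the fingers, on their centre line; the grasp point (between the pads) lies robot.grip_depth behind it (robot.grip_depth is the distance from the TCP to the grasp point, in m); z points along the fingers, x is the direction in which the jaws open and shut, and the axes are right-handed (so a half turn about z gives the same grasp; the last joint's range is limited). The gripper opens to 85 mm and grips with 20 to 120 N. Pads are 22 mm wide; open, the fingers measure 114 mm over their backs; the gripper's body (76 mm by 85 mm) begins 54 mm behind the grasp point. The pads swing forward as they close: fully open they stand 13 mm farther back than shut.
Start: joints at [-1.429, 0.104, 0.097, 1.564, 0, 1.353], TCP at [0.211, -0.562, 0.231] pointing down, gripper open.
Joint ranges: [-2.99, 2.99], [-0.84, 1.86], [-1.1, 1.16], [-1.84, 2.11], [-1.51, 1.56], [-3.14, 3.14]. Speed limits (rad/s): [2.22, 2.22, 2.57, 3.14, 3.14, 3.14].

### API

Orientations are given as a rotation vector (axis times angle).
In Python, from workcell import telemetry, grab_frame, job, robot gives the robot as it stands. The module is installed in compiled form; this text tells all that it offers.
- The arm moves only by the tool play_rows, never from a script. Its argument "rows" is a list of rows, each a list of 4 numbers: the shift along the tool's x, y, z in mm, then the turn about the tool's z in degrees. A call has 1 to 8 rows; each row is the pose to reach, as a shift and turn from the pose measured when the call began, along the tool's axes at that moment; what a row does not reach only later rows make up. A row lasts 1/12 s, in which the tool goes at most 41.7 mm and 7.16 degrees, less where a joint would pass 70% of its speed; a pose out of reach is approached as far as the arm can. A call with a gripper value outside its range is refused whole. "hand" is the closure in counts, from 0 (fully open) to 255 (shut), set as the call begins (left out, the last holds). The fingers move at their own pace and stop on an object; "squeeze" is the grip in N (left out, the last holds). Time passes only in rows, so rows that repeat a pose let the fingers close. It gives the time, the measured TCP pose, the force and the opening at its end, in the units of the state.
- telemetry.observe(): the state, without advancing time (a new reading comes with each control period).
- grab_frame(name): name is "side" or "top" or "wrist"; returns a dict with "image" (400x640x3 uint8, red, green, blue), "vertical_fov" (degrees; the focal length in pixels is half the picture's height over the tangent of half this angle, whatever the lens; pixels are square), "cx", "cy" (the principal point, pixels), "k1" (the pictures are not rectified: a ray, as slopes to the right and down, at radius r is drawn at 1 + k1 r^2 times it, then the intrinsics apply), "R" (3x3) and "t" (3): a world point X has camera coordinates R X + t; the wrist camera has in their place "T_tool_cam" (4x4, takes a point from camera to tool coordinates, whose origin is the TCP and whose axes are the tool frame's). Camera axes: x right, y down, z forward; pixel columns grow to the right and rows downward; lengths in m; the calibration is good to about 2 mm. A picture is of the moment at which its call begins: read the wrist's pose just before it. There is no depth.
- job.sign_off(): hands the job in, once; it reports no verdict.
The state is a dict: "t": time; "qpos": joint angles; "joint_vel": joint speeds; "tau": joint torques, N m; "eef_pos": TCP position; "orientation": TCP orientation; "ft_force": force on the tool from outside, world axes, zero at the start; "torque": the same for the moment, N m; "gripper_width": opening from 0.0 (shut) to 1.0 (fully open).
Only numpy, scipy, OpenCV 4.12 (cv2) and the standard library are available. Lean on these libraries where they do the work, as an engineer would, in place of code of your own. Each camera call takes 0.05 s, during which the arm holds its last target.

### The job

Push the tall, narrow arbor low down on its wide aluminium foot so that it slides upright across the granite plate until it is fully home against both jaws of the brass vee on the comparator stand; do not lift or tip it, and do not touch its slim ground shaft. Then press the green button on the readout all the way down and let go, leaving the arbor seated and the other things on the bench where they are.

Things in the scene. Friction and masses are not known exactly. Their poses are not given: they have to be found in the camera images.
- arbor: Tall arbor, loose, about 0.7 kg, 170 mm high, upright on the granite: a round aluminium foot, 60 mm diameter, 45 mm high, carrying a centred slim steel shaft. Origin: centre of the foot's underside, z up. Slides with ordinary dry friction; can tip if pushed high up. Push the side of the foot; a hand held straight down may strike the shaft with its palm, so lean it back, fingertips leading.
- vee_seat (a point): Point on the granite (60 mm above the table) where the centre of the arbor's underside is when its foot touches both brass jaws. Jaws: 28 mm high, 12 mm thick, 72 mm long, at 45 degrees either side of the stand's x axis, on the +x side. The vee opens to the stand's -x; any push within 25 degrees of +x finds home. The jaws' outer ends lie 9 mm towards -x and 51 mm to either side.
- stand: Comparator stand with the vee, fixed on the granite; origin at the vee's seat point, x is the direction to push in. Steel column, 38 mm diameter, 212 mm high, at 115 mm along +x and 100 mm along -y; grey arm and a horizontal dial gauge 100 to 155 mm above the granite, whose plunger ends 26 mm along +x of the origin.
- granite: Black granite plate, fixed, 420 x 460 mm, its top 60 mm above the table. Origin: centre of its underside, at table height.
- readout: Grey readout console, fixed on the table left or right of the granite, 130 x 150 x 45 mm, with an upright black display along its +x edge, whose face is 70 mm along +x of the button's centre and whose top is 95 mm above the table. Origin: centre of its underside.
- start (a joint): Travel of the round green push button (32 mm diameter) on top of the readout: 0 released, 0.006 m fully down; it springs back; about 4 N presses it down.
- start_top (a point): Centre of the top of the green button; it is pressed straight down.
- tray: Square glass tray with wire mesh, fixed, 130 x 130 x 35 mm, on the other side of the granite. Leave alone.
- gauge_mid (a point): Centre of a short loose steel setting gauge, 32 mm diameter, 42 mm high, standing on the granite to the +y side of the vee. Leave alone.
- caliper: Loose digital caliper, 210 mm long, up to 15 mm thick, lying on the table. Origin: under the middle. Leave alone.
- cleaner: Loose white bottle with blue cap, 44 mm diameter, 100 mm high, standing on the table. Origin: centre of its underside. Leave alone.
- shaft: The arbor's slim ground steel shaft, 22 mm diameter, 125 mm long, fixed on the foot. Origin: its lower end, 45 mm above the arbor's underside. Must not be touched.
Not all that is in view belongs to the job. Of the things shaped like the arbor, the aluminium one is meant.

How it is judged:
On the way, in this order (a step that is already met when the one before it is completed fails the run):
1. the arbor stands home in the vee, upright and at rest (horizontal distance between arbor and vee_seat below 0.005 m and angle between arbor's own z axis and vertical below 0.05 rad and linear speed of arbor below 0.02 m/s), for 0.3 s.
2. the green button is pressed down (value of joint start above 0.0045 m), for 0.05 s.
At the end, for the whole second after the job is handed in: the arbor stands upright (within 0.05 rad) and at rest with its axis within 5 mm of the vee's seat, and the green button is released again (all of step 1 and value of joint start below 0.0015 m); the robot touches nothing.
It fails at once if the arbor is tipped by more than 0.2 rad (angle between arbor's own z axis and vertical above 0.2 rad).
It fails at once if the arbor is lifted more than 10 mm off the granite (z of arbor in the frame of granite above 0.07 m).
It fails at once if the slim shaft is touched by the fingers or the arm (contact force between shaft and the fingers above 0.5 N or contact force between shaft and the arm above 0.5 N).
It fails at once if the button is pressed before the arbor is home (value of joint start above 0.0045 m and horizontal distance between arbor and vee_seat above 0.005 m).
It fails at once if the setting gauge, the caliper or the bottle is moved more than 15 mm (distance of any of gauge_mid, caliper, cleaner from where it was at the start of the episode above 0.015 m).
It also fails if it takes over 59 s, if anything falls off the work surface, if the arm or the gripper's body presses on something with over 40 N, if the wrist force passes 120 N, or if a joint passes its speed limit or range.

## Working session

There is one attempt and no reset: what is moved stays moved. The work goes in short steps, Python scripts to look and compute and a tool call to move; the robot and the scene stay as the last step left them, time stands still between calls to the robot, and variables do not carry over. Pictures are saved under pics/ and viewed, and the job is handed in when it is done.

Besides the shell and the picture viewer there is one more tool, called after ">>>" as a command line: name --pt "numbers of a row" for each row, then --argument value for the rest. play_rows: Moves the arm, as the interface text tells. Its arguments: {"type":"object","properties":{"rows":{"type":"array"},"hand":{"type":"number"},"squeeze":{"type":"number"}},"required":["rows"]}

```bash
mkdir -p pics; cat > h.py <<'E'
import numpy as np, cv2
from workcell import telemetry, grab_frame, job, robot
from scipy.spatial.transform import Rotation as Ro
def save(n,name):
    f=grab_frame(n); cv2.imwrite(name,f["image"][:,:,::-1]); 
    import pickle; pickle.dump(f,open(f"pics/{n}.pkl","wb")); return f
def intr(f):
    fl=200/np.tan(np.radians(f["vertical_fov"])/2); return fl,f["cx"],f["cy"],f["k1"]
def ray(f,u,v):
    fl,cx,cy,k=intr(f); d=np.array([(u-cx)/fl,(v-cy)/fl]); s=d.copy()
    for _ in range(30): s=d/(1+k*(s@s))
    return np.array([s[0],s[1],1.])
def onplane(f,u,v,z):
    R=np.array(f["R"]);t=np.array(f["t"]); c=-R.T@t; d=R.T@ray(f,u,v); return c+d*(z-c[2])/d[2]
def proj(f,X):
    fl,cx,cy,k=intr(f); p=np.array(f["R"])@np.array(X)+np.array(f["t"]); s=p[:2]/p[2]; s=s*(1+k*(s@s)); return s*fl+[cx,cy]
E
python3 - <<'E'
from h import *
s=telemetry.observe();print(s, robot.grip_depth)
for n in("top","side","wrist"):
    f=save(n,f"pics/{n}0.png");print(n,intr(f))
E
```

```text
{'t': 0.0, 'qpos': array([-1.42872093e+00,  1.04699617e-01,  9.64584996e-02,  1.56391847e+00,
        2.26132626e-05,  1.35305967e+00]), 'joint_vel': array([-1.27241536e-03,  3.75677265e-04, -3.73959290e-04, -1.75247820e-03,
       -1.01799745e-03,  3.85889808e-05]), 'tau': array([-6.99871180e-04, -5.56925189e+01,  5.03651655e+01,  1.69925066e-02,
       -2.30823371e-04, -6.35419269e-06]), 'eef_pos': array([ 0.21120411, -0.56123158,  0.23051623]), 'orientation': array([-2.58225194e+00,  1.78751228e+00,  1.42934126e-03]), 'ft_force': array([0.38687787, 0.14874127, 0.17206325]), 'torque': array([ 0.05575032, -0.00024162, -0.03164071]), 'gripper_width': 0.9996796519125367} 0.0187
top (np.float64(391.83463350963956), 327.5501278868088, 202.0323413470302, 0.027239503292799117)
side (np.float64(447.72010232677485), 319.9662755121942, 193.24376125064737, 0.007405197274412125)
wrist (np.float64(282.5108004262661), 320.8738461477565, 197.59093754499702, 0.01172669027829734)
```

View pics/top0.png

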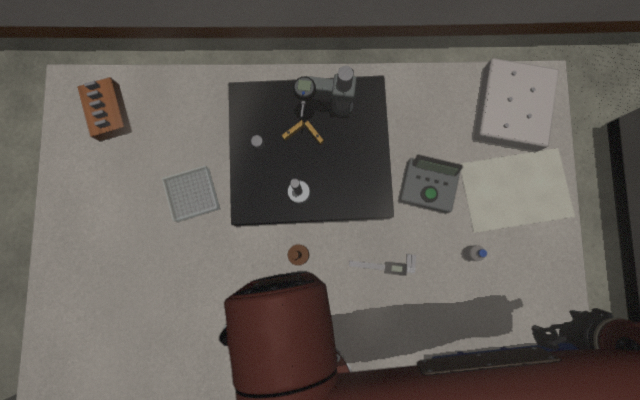

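View pics/side0.png

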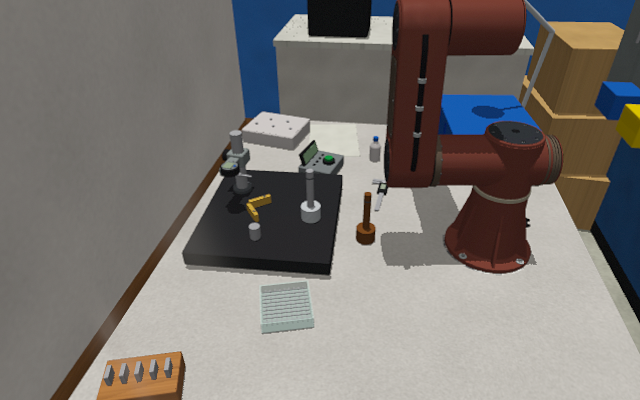

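View pics/wrist0.png

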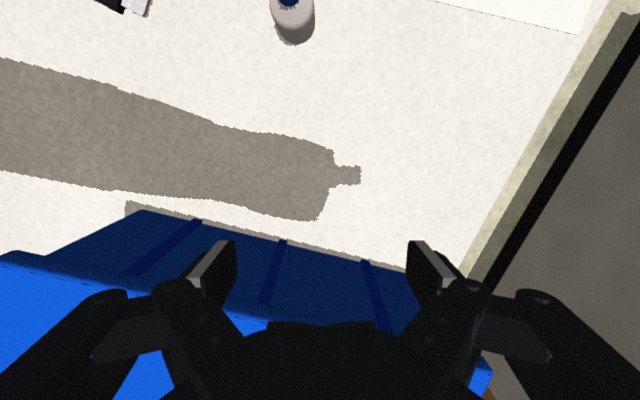

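Arbor candidates: the silver-footed one on the granite (top 298,190; side 311,212) and the copper/brown one on the table (top 298,254; side 366,233). The short gauge on the granite is at top (257,141). The aluminium one on the granite fits the description, so I'll check it in close crops.

```bash
python3 - <<'E'
from h import *
a=cv2.imread("pics/top0.png")
cv2.imwrite("pics/c1.png",cv2.resize(a[70:220,225:345][:, :],None,fx=5,fy=4*1.0,interpolation=cv2.INTER_CUBIC) if 0 else cv2.resize(a[80:215,235:355],None,fx=4.4,fy=4.4,interpolation=cv2.INTER_CUBIC))
cv2.imwrite("pics/c2.png",cv2.resize(a[145:225,395:495],None,fx=7,fy=7,interpolation=cv2.INTER_CUBIC))
b=cv2.imread("pics/side0.png")
cv2.imwrite("pics/c3.png",cv2.resize(b[125:275,200:390],None,fx=4,fy=4,interpolation=cv2.INTER_CUBIC))
E
```

```text
(no output)
```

View pics/c1.png

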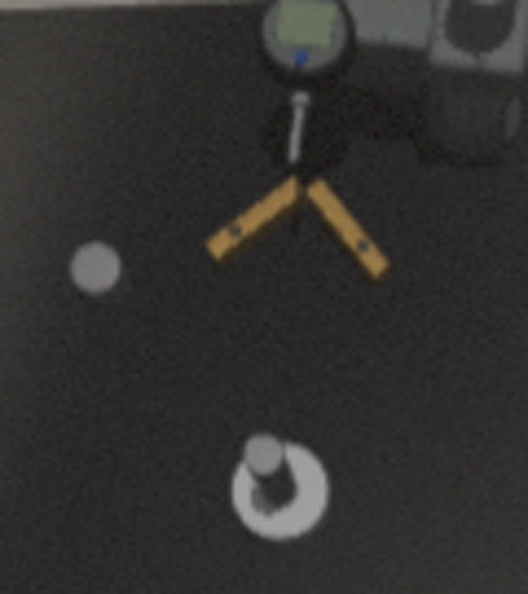

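View pics/c2.png

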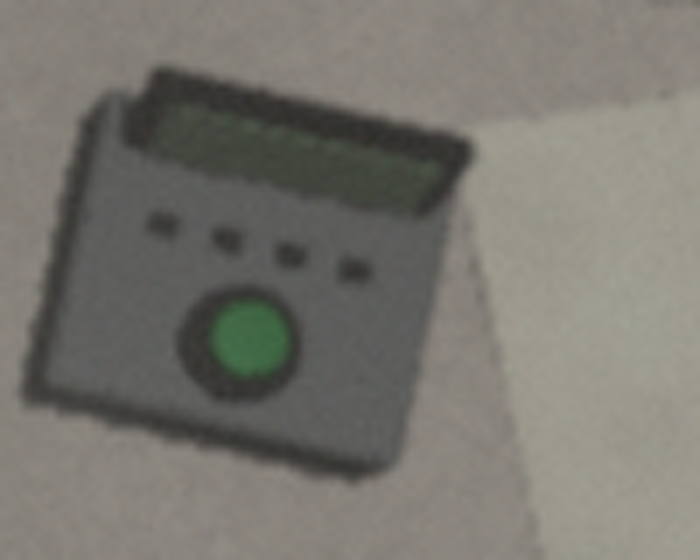

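View pics/c3.png

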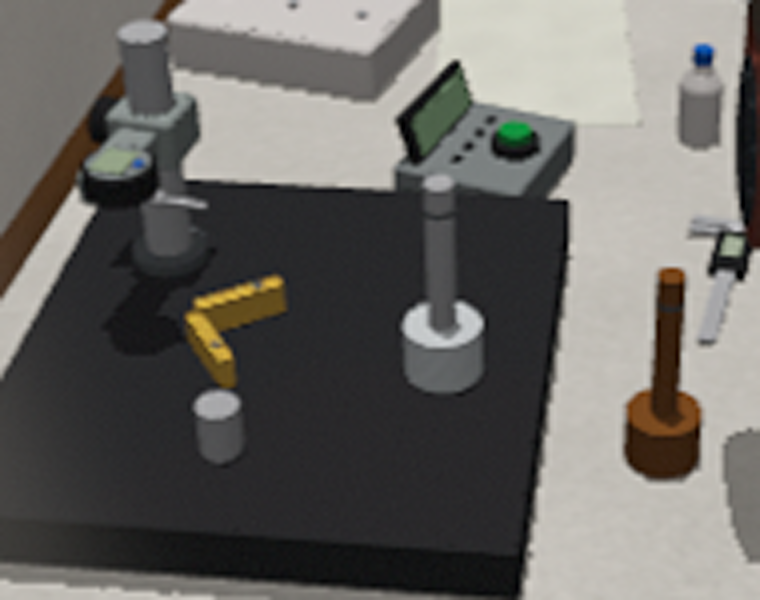

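```bash
cat > m.py <<'E'
from h import *
import pickle
from scipy.optimize import least_squares
f=pickle.load(open("pics/top.pkl","rb")); g=pickle.load(open("pics/side.pkl","rb"))
def c1(x,y): return 235+(x+.5)/4.4-.5, 80+(y+.5)/4.4-.5
def c2(x,y): return 395+(x+.5)/7-.5,145+(y+.5)/7-.5
def c3(x,y): return 200+(x+.5)/4-.5,125+(y+.5)/4-.5
print("arbor top", onplane(f,*c1(280,491),.105), "diam chk",onplane(f,*c1(231,491),.105),onplane(f,*c1(329,491),.105),onplane(f,*c1(280,442),.105),onplane(f,*c1(280,540),.105))
print("arbor side",onplane(g,*c3(443,330),.105), "shaft top", onplane(g,*c3(439,183),.23),onplane(f,*c1(264,454),.23))
print("button top",onplane(f,*c2(252,339),.055),"side",onplane(g,*c3(516,131),.055))
print("gauge",onplane(f,*c1(96,268),.102),"copper",onplane(f,298,254,.045))
L=[(-9,51.4),(-.5,59.9),(41.9,.5),(50.4,9)]; M=np.array(L+[(a,-b) for a,b in L])/1000
P=[(219,262),(207,243),(301,190),(293,178),(371,278),(388,263),(307,187),(321,178)]
W=np.array([onplane(f,*c1(*p),.088)[:2] for p in P])
def T(q): 
    c,s=np.cos(q[2]),np.sin(q[2]); return M@np.array([[c,s],[-s,c]])+q[:2]
r=least_squares(lambda q:(T(q)-W).ravel(),[.6,0,0]);print("vee",r.x,np.round((T(r.x)-W)*1000,1).tolist())
# readout yaw
a=onplane(f,*c2(30,400),.045);b=onplane(f,*c2(365,475),.045);print(a,b,np.degrees(np.arctan2((b-a)[1],(b-a)[0]))+90, "disp",onplane(f,*c2(155,75),.095),onplane(f,*c2(470,145),.095))
for u,v in[(229,82),(385,77),(393,217),(232,223)]: print(onplane(f,u,v,.06))
E
python3 m.py
```

```text
arbor top [0.53423501 0.01807444 0.105     ] diam chk [0.53457465 0.04832566 0.105     ] [ 0.53389396 -0.01218542  0.105     ] [0.56497695 0.01802194 0.105     ] [0.50371652 0.01812307 0.105     ]
arbor side [0.53395162 0.02946836 0.105     ] shaft top [0.53519704 0.0220395  0.23      ] [0.53486646 0.01739683 0.23      ]
button top [ 0.53271322 -0.35399863  0.055     ] side [ 0.53465862 -0.36326126  0.055     ]
gauge [0.67800624 0.13374999 0.102     ] copper [0.36503197 0.0235137  0.045     ]
vee [ 0.69031241  0.00813545 -0.12033357] [[2.3, 2.3], [-0.8, 2.0], [-0.2, -1.9], [1.2, 0.4], [1.5, -2.9], [-0.8, -1.4], [-2.3, 1.0], [-0.8, 0.5]]
[ 0.5100769  -0.26515318  0.045     ] [ 0.47780865 -0.39985717  0.045     ] -13.471315063157917 disp [ 0.63279315 -0.30976237  0.095     ] [ 0.60293242 -0.4322428   0.095     ]
[0.8673224  0.22344664 0.06      ]
[ 0.87772698 -0.23401496  0.06      ]
[ 0.46506631 -0.24448026  0.06      ]
[0.4533394 0.2069959 0.06     ]
```

```bash
python3 - <<'E'
from h import *
import pickle
s=telemetry.observe();R=Ro.from_rotvec(s["orientation"]).as_matrix();print(R.round(3))
w=pickle.load(open("pics/wrist.pkl","rb"));T=np.array(w["T_tool_cam"]);print(T.round(4))
f=pickle.load(open("pics/top.pkl","rb"));print("topcam",-np.array(f["R"]).T@f["t"])
# project tool points to wrist img
Ti=np.linalg.inv(T);fl,cx,cy,k=intr(w)
for p in [(.0425,0,-.013),(.0425,.011,-.013),(.0425,-.011,-.013),(.057,.011,-.013),(.057,.011,-.05),(.07,.011,-.05),(.0425,0,0)]:
    c=Ti@np.r_[p,1];q=c[:2]/c[2];q=q*(1+k*q@q)*fl+[cx,cy];print(p,q.round())
b=cv2.imread("pics/wrist0.png");cv2.imwrite("pics/w1.png",cv2.resize(b[220:400,340:600],None,fx=3,fy=3))
# check side
g=pickle.load(open("pics/side.pkl","rb"))
for X in [(.534,.018,.105),(.534,.018,.23),(.533,-.354,.055),(.6903,.008,.06),(.678,.134,.102)]: print(X,proj(g,X).round(1),proj(f,X).round(1))
E
```

```text
[[ 0.352 -0.936 -0.   ]
 [-0.936 -0.352  0.001]
 [-0.001 -0.    -1.   ]]
[[ 1.000e+00  1.000e-03  8.000e-04  6.000e-04]
 [-1.200e-03  9.652e-01  2.614e-01 -6.660e-02]
 [-5.000e-04 -2.614e-01  9.652e-01 -1.426e-01]
 [ 0.000e+00  0.000e+00  0.000e+00  1.000e+00]]
topcam [ 0.36668363 -0.06082521  1.15726269]
(0.0425, 0, -0.013) [404. 258.]
(0.0425, 0.011, -0.013) [402. 278.]
(0.0425, -0.011, -0.013) [406. 238.]
(0.057, 0.011, -0.013) [430. 278.]
(0.057, 0.011, -0.05) [467. 329.]
(0.07, 0.011, -0.05) [501. 329.]
(0.0425, 0, 0) [397. 247.]
(0.534, 0.018, 0.105) [311.  204.9] [298.3 191.3]
(0.534, 0.018, 0.23) [310.  169.7] [294.4 183.2]
(0.533, -0.354, 0.055) [328.7 158.6] [430.6 192.9]
(0.6903, 0.008, 0.06) [263.2 210.5] [302.8 140.1]
(0.678, 0.134, 0.102) [254.6 225. ] [256.3 140.5]
```

View pics/w1.png

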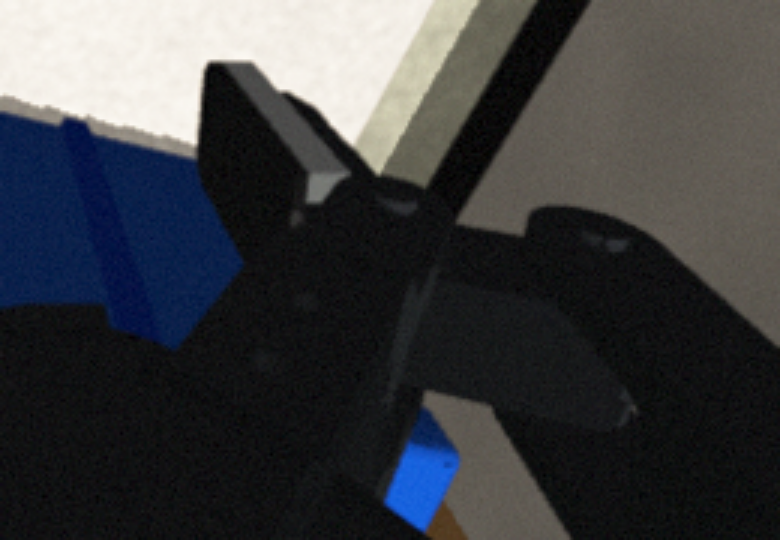

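```bash
cat >> h.py <<'E'
def rel(p,yaw):
    "p world target TCP, yaw deg of tool x in world; gives tool shift mm, turn deg"
    s=telemetry.observe();R=Ro.from_rotvec(s["orientation"]).as_matrix()
    d=R.T@(np.array(p)-s["eef_pos"])*1000; y=np.degrees(np.arctan2(R[1,0],R[0,0])); t=(y-yaw+180)%360-180
    print("t",round(s["t"],2),"pos",s["eef_pos"].round(4),"yaw",round(y,1),"tilt",round(np.degrees(np.arccos(-R[2,2])),2),"F",s["ft_force"].round(1),"-> shift",d.round(1),"turn",round(t,1))
E
python3 -c "
from h import *
rel((.455,-.028,.33),71)"
```

```text
t 0.15 pos [ 0.2112 -0.5613  0.2307] yaw -69.4 tilt 0.05 F [ 1.  -0.1 -0.1] -> shift [-413.5 -416.   -98.8] turn -140.4
```

>>> play_rows --pt "0 0 -40 0" --pt "0 0 -80 -7" --pt "-20 -20 -100 -14" --pt "-50 -50 -100 -21" --pt "-75 -75 -100 -28" --pt "-100 -100 -100 -35" --pt "-125 -125 -100 -42" --pt "-150 -150 -100 -49" --hand 0

```text
t: 0.82
eef_pos: [0.2991, -0.3666, 0.3306]
orientation: [-3.092, 0.547, 0.001]
ft_force: [1.2, -0.0, -0.6]
gripper_width: 1.001
```

```bash
python3 -c "
from h import *
rel((.455,-.028,.33),71)"
```

```text
t 0.82 pos [ 0.2991 -0.3666  0.3306] yaw -20.1 tilt 0.07 F [ 1.2 -0.  -0.6] -> shift [  30.3 -371.5    1. ] turn -91.1
```

>>> play_rows --pt "4 -46 0 -7" --pt "8 -92 0 -14" --pt "12 -138 0 -21" --pt "16 -185 0 -28" --pt "20 -230 0 -35" --pt "23 -270 0 -42" --pt "25 -300 0 -49" --pt "27 -330 0 -56"

```text
t: 1.48
eef_pos: [0.438, -0.0637, 0.331]
orientation: [-2.985, -0.978, -0.001]
ft_force: [0.8, -2.0, 0.1]
gripper_width: 1.0
```

```bash
python3 -c "
from h import *
rel((.455,-.028,.33),71)"
```

```text
t 1.48 pos [ 0.438  -0.0637  0.331 ] yaw 36.3 tilt 0.06 F [ 0.8 -2.   0.1] -> shift [ 34.8 -18.7   1. ] turn -34.7
```

>>> play_rows --pt "7 -4 0 -7" --pt "14 -8 0 -14" --pt "21 -12 0 -21" --pt "28 -16 0 -28" --pt "35 -19 0 -35" --pt "35 -19 0 -35" --pt "35 -19 0 -35"

```text
t: 2.07
eef_pos: [0.4549, -0.0276, 0.3308]
orientation: [-2.555, -1.826, -0.001]
ft_force: [0.9, -0.5, 0.2]
gripper_width: 0.999
```

```bash
python3 -c "
from h import *
rel((.455,-.028,.33),71)
for n in ('top','wrist','side'): save(n,f'pics/{n}1.png')"
```

```text
t 2.07 pos [ 0.4549 -0.0276  0.3308] yaw 71.1 tilt 0.06 F [ 0.9 -0.5  0.2] -> shift [-0.4  0.2  0.8] turn 0.1
```

View pics/wrist1.png

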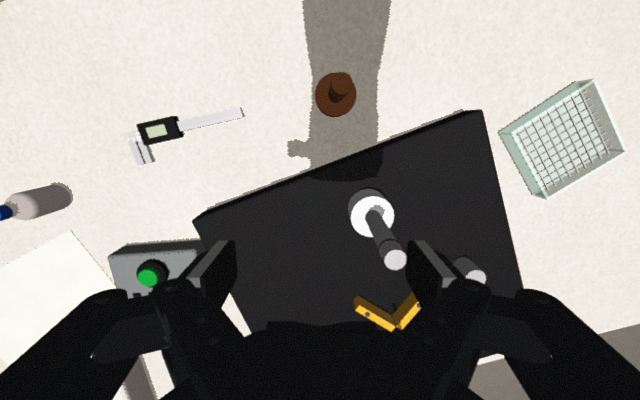

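View pics/side1.png

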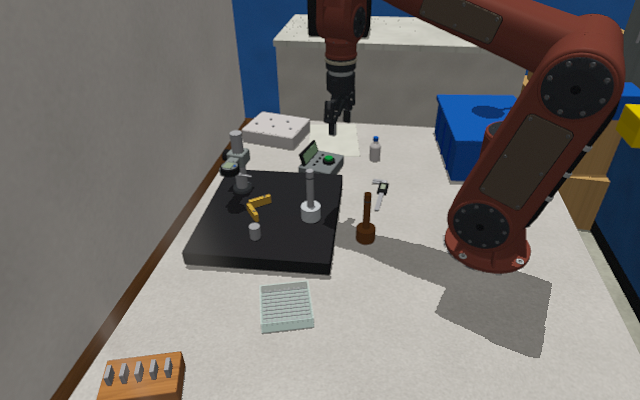

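View pics/top1.png

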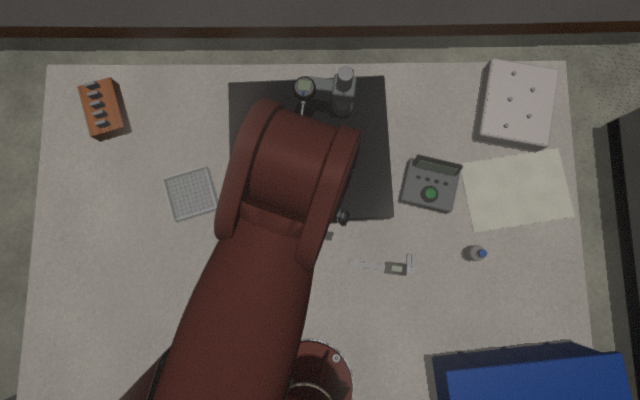

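```bash
cat >> h.py <<'E'
def wplane(f,s,u,v,z):
    T=np.array(f["T_tool_cam"]);R=Ro.from_rotvec(s["orientation"]).as_matrix()
    c=R@T[:3,3]+s["eef_pos"]; d=R@T[:3,:3]@ray(f,u,v); return c+d*(z-c[2])/d[2]
def wproj(f,s,X):
    T=np.linalg.inv(np.array(f["T_tool_cam"]));R=Ro.from_rotvec(s["orientation"]).as_matrix()
    p=T@np.r_[R.T@(np.array(X)-s["eef_pos"]),1]; fl,cx,cy,k=intr(f); q=p[:2]/p[2]; return q*(1+k*(q@q))*fl+[cx,cy]
E
python3 - <<'E'
from h import *
import pickle
s=telemetry.observe();f=pickle.load(open("pics/wrist.pkl","rb"))
b=cv2.imread("pics/wrist1.png");cv2.imwrite("pics/w2.png",cv2.resize(b[160:350,330:490],None,fx=3.1,fy=3.1,interpolation=cv2.INTER_CUBIC))
print(wplane(f,s,372,214,.105),wplane(f,s,396,259,.23),wplane(f,s,150,277,.055))
print(wproj(f,s,(.6903,.0081,.088)),wproj(f,s,(.534,.018,.105)))
E
```

```text
[0.53227999 0.01967746 0.105     ] [0.53560547 0.01958169 0.23      ] [ 0.53768025 -0.3544913   0.055     ]
[391.14750302 303.42550249] [371.1747026  215.49989871]
```

View pics/w2.png

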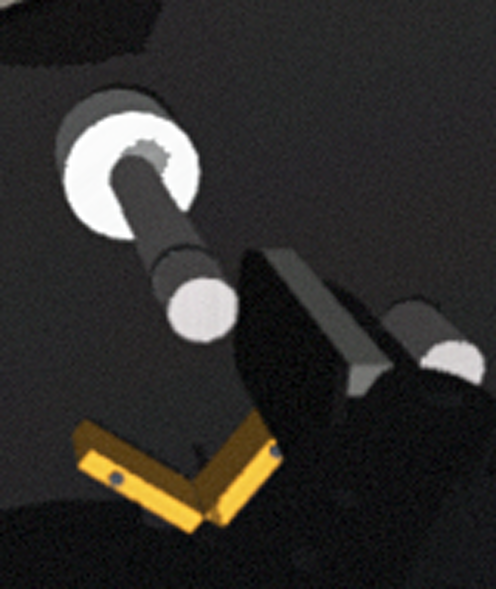

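```bash
python3 - <<'E'
from h import *
import pickle
s=telemetry.observe();f=pickle.load(open("pics/wrist.pkl","rb"))
q=np.array([.6903,.0081]);a=-.1203;c,sn=np.cos(a),np.sin(a)
for (x,y),m in zip([(96,447),(79,465),(205,517),(193,533),(212,513),(220,526)],[(-9,-51.4),(-.5,-59.9),(41.9,-.5),(50.4,-9),(41.9,.5),(50.4,9)]):
    print(wplane(f,s,330+(x+.5)/3.1-.5,160+(y+.5)/3.1-.5,.088)[:2].round(4), (q+np.array([c*m[0]-sn*m[1],sn*m[0]+c*m[1]])/1000).round(4))
E
```

```text
[ 0.6757 -0.0374] [ 0.6752 -0.0418]
[ 0.683  -0.0487] [ 0.6826 -0.0513]
[0.7337 0.004 ] [0.7318 0.0026]
[ 0.7412 -0.0045] [ 0.7393 -0.0069]
[0.7325 0.008 ] [0.732  0.0036]
[0.7415 0.0099] [0.7414 0.011 ]
```

>>> play_rows --pt "0 0 40 0" --pt "0 0 80 0" --pt "0 0 120 0" --pt "0 0 160 0" --pt "0 0 180 0" --pt "0 0 190 0" --pt "0 0 190 0"

```text
t: 2.8
eef_pos: [0.4536, -0.0278, 0.1391]
orientation: [-2.555, -1.822, 0.002]
ft_force: [0.4, -1.2, 0.0]
gripper_width: 0.995
```

```bash
python3 -c "
from h import *
rel((.455,-.028,.060),71)
for n in ('wrist','side'): save(n,f'pics/{n}2.png')
b=cv2.imread('pics/side2.png');cv2.imwrite('pics/s2.png',cv2.resize(b[100:270,200:420],None,fx=3.5,fy=3.5))"
```

```text
t 2.8 pos [ 0.4536 -0.0278  0.1391] yaw 71.0 tilt 0.2 F [ 0.4 -1.2  0. ] -> shift [ 0.2  1.7 79.1] turn -0.0
```

View pics/wrist2.png

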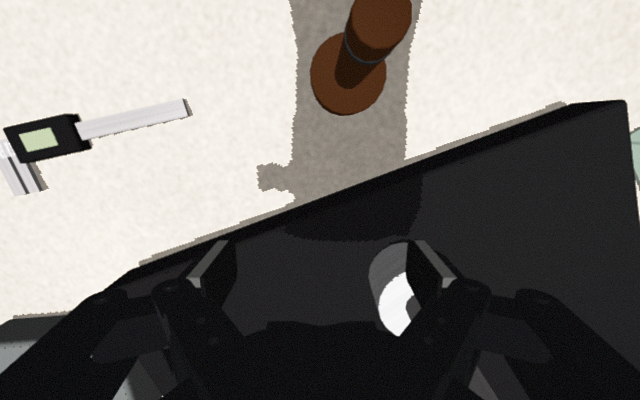

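View pics/s2.png

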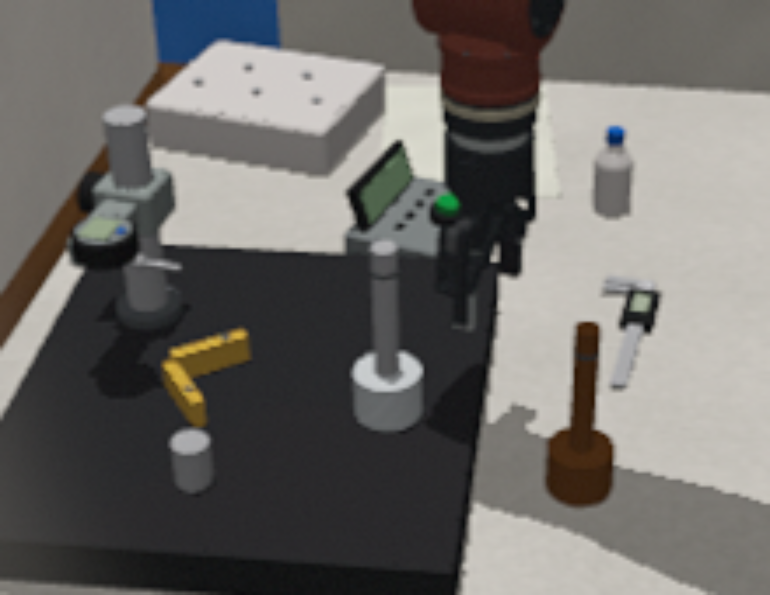

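>>> play_rows --pt "0 1 30 0" --pt "0 1 55 0" --pt "0 1 70 0" --pt "0 1 78 0" --pt "0 1 78 0" --pt "0 1 78 0"

```text
t: 3.4
eef_pos: [0.4574, -0.029, 0.0661]
orientation: [2.556, 1.823, 0.004]
ft_force: [0.0, 0.1, 1.5]
gripper_width: 0.999
```

```bash
python3 -c "
from h import *
rel((.455,-.028,.060),71)
for n in ('wrist','side'): save(n,f'pics/{n}3.png')
b=cv2.imread('pics/side3.png');cv2.imwrite('pics/s3.png',cv2.resize(b[130:270,230:390],None,fx=4,fy=4))
b=cv2.imread('pics/wrist3.png');cv2.imwrite('pics/w3.png',cv2.resize(b[200:400,300:520],None,fx=3,fy=3))"
```

```text
t 3.4 pos [ 0.4574 -0.029   0.0661] yaw 71.0 tilt 0.19 F [0.  0.1 1.5] -> shift [ 0.2 -2.6  6.1] turn 0.0
```

View pics/w3.png

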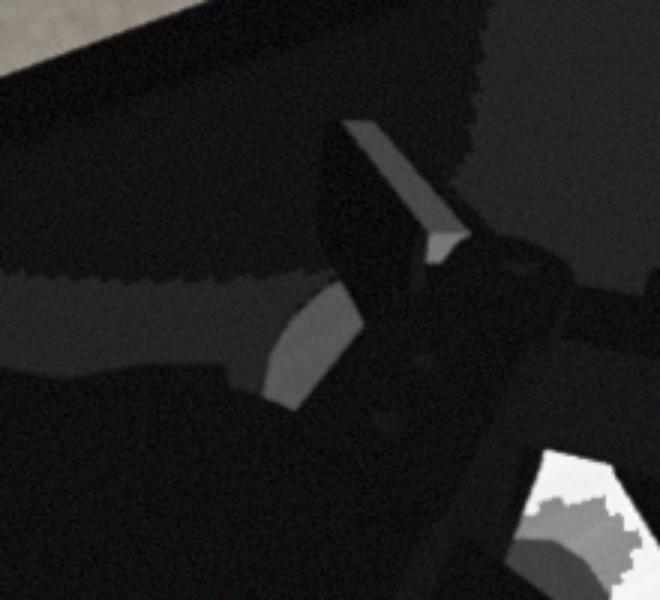

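View pics/s3.png

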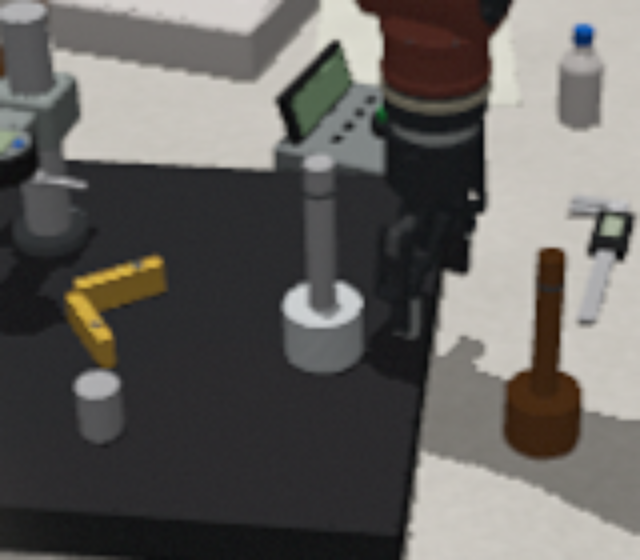

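>>> play_rows --pt "1 4 5 0" --pt "2 8 5 0" --pt "3 12 5 0" --pt "4 15 5 0" --pt "5 18 5 0" --pt "6 21 5 0" --pt "7 24 5 0" --pt "7 24 5 0"

```text
t: 4.17
eef_pos: [0.4828, -0.0302, 0.0614]
orientation: [2.555, 1.823, 0.004]
ft_force: [-1.0, -1.1, 0.3]
gripper_width: 0.998
```

```bash
cat > look.py <<'E'
from h import *
import sys
n=sys.argv[1]
rel((.634,-.038,.060),71)
for c in ('wrist','side'): save(c,f'pics/{c}{n}.png')
a=cv2.imread(f'pics/side{n}.png');a=cv2.resize(a[145:265,230:370],None,fx=4.5,fy=4.5)
b=cv2.imread(f'pics/wrist{n}.png');b=cv2.resize(b[200:400,300:560],None,fx=1.6,fy=1.6)
cv2.imwrite(f'pics/s{n}.png',a);cv2.imwrite(f'pics/w{n}.png',b)
E
python3 look.py 4
```

```text
t 4.17 pos [ 0.4828 -0.0302  0.0614] yaw 71.0 tilt 0.2 F [-1.  -1.1  0.3] -> shift [ 41.8 145.5   1.9] turn 0.0
```

View pics/s4.png

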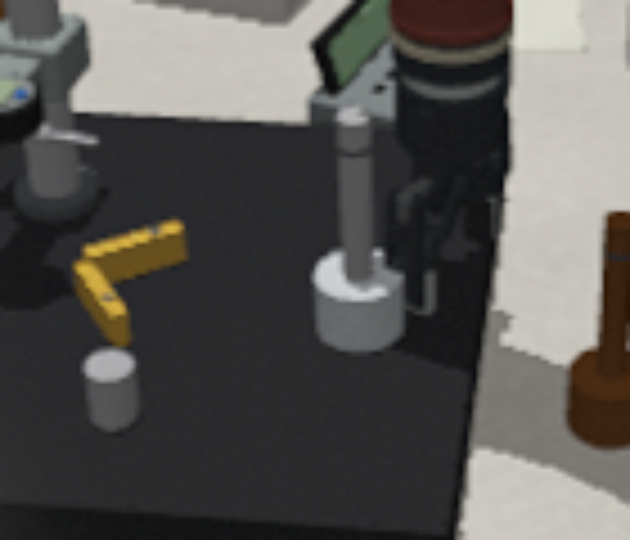

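View pics/w4.png

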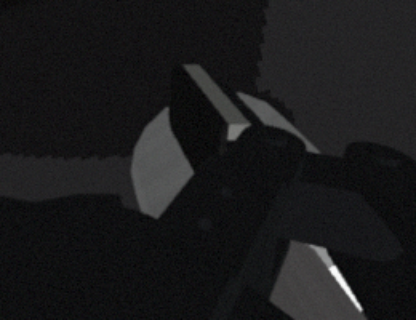

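```bash
cat > tr.py <<'E'
from h import *
import pickle
g=pickle.load(open("pics/side.pkl","rb"))
def st(x,y): 
    u,v=230+(x+.5)/4.5-.5,145+(y+.5)/4.5-.5
    return u,v
import sys
x,y=map(float,sys.argv[1:3])
p=onplane(g,*st(x,y),.23);print("from shaft top",p)
if len(sys.argv)>3:
    x,y=map(float,sys.argv[3:5]);p=onplane(g,*st(x,y),.105);print("from foot top",p)
s=telemetry.observe();R=Ro.from_rotvec(s["orientation"]).as_matrix();print("in tool",(R.T@(p-s["eef_pos"])*1000).round(1))
E
python3 tr.py 352 117 359 274; python3 - <<'E'
from h import *
import pickle
g=pickle.load(open("pics/side.pkl","rb"))
b=cv2.imread('pics/side0.png')
cv2.imwrite('pics/s0.png',cv2.resize(b[145:265,230:370],None,fx=4.5,fy=4.5))
E
```

```text
from shaft top [0.53935044 0.02393424 0.23      ]
from foot top [0.53837463 0.02165975 0.105     ]
in tool [ 67.2  35.9 -43.4]
```

View pics/s0.png

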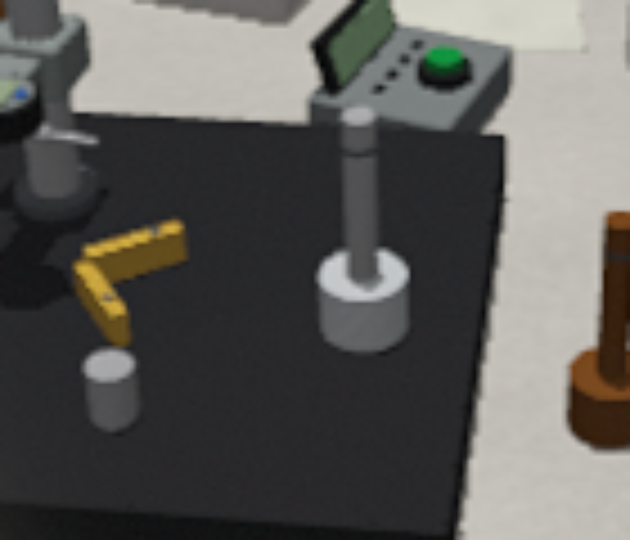

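>>> play_rows --pt "1.5 5 1 0" --pt "3 10 1 0" --pt "4 15 1 0" --pt "5.5 20 1 0" --pt "7 25 1 0" --pt "8.5 30 1 0" --pt "10 35 1 0" --pt "10 35 1 0"

```text
t: 4.93
eef_pos: [0.5202, -0.0323, 0.0606]
orientation: [2.555, 1.823, 0.006]
ft_force: [0.3, -0.0, 0.1]
gripper_width: 1.002
```

```bash
python3 look.py 5
```

```text
t 4.93 pos [ 0.5202 -0.0323  0.0606] yaw 71.0 tilt 0.28 F [ 0.3 -0.   0.1] -> shift [ 31.6 109.5   1.1] turn 0.0
```

View pics/s5.png

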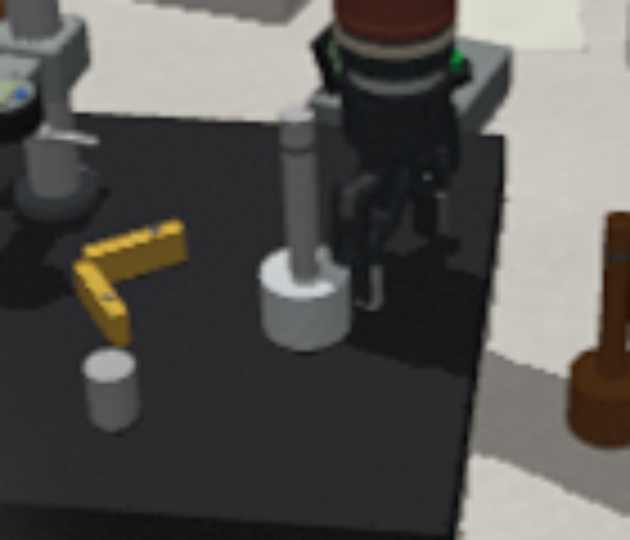

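View pics/w5.png

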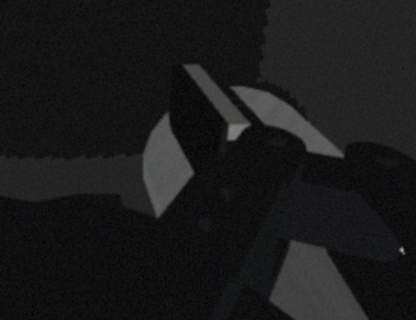

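```bash
python3 tr.py 297 115 305 272; python3 - <<'E'
from h import *
import pickle
s=telemetry.observe();f=pickle.load(open("pics/wrist.pkl","rb"))
# outline of foot base circle: project candidate positions
for tx in (60,64,68,72):
  R=Ro.from_rotvec(s["orientation"]).as_matrix(); 
  for ty in(36,40):
    c=s["eef_pos"]+R@np.array([tx,ty,0])/1000
    o=[]
    for z in(.06,):
      for a in (180,210,240,270,300): o.append(wproj(f,s,[*(c+R@np.array([.03*np.cos(np.radians(a)),.03*np.sin(np.radians(a)),0]))[:2],z]))
    print(tx,ty,((np.array(o)-[300,200])*1.6).round().tolist())
E
```

```text
from shaft top [0.5746182  0.02641201 0.23      ]
from foot top [0.57486761 0.02456271 0.105     ]
in tool [ 71.7  33.9 -44.1]
60 36 [[116.0, 161.0], [129.0, 125.0], [162.0, 97.0], [207.0, 86.0], [249.0, 97.0]]
60 40 [[115.0, 171.0], [129.0, 135.0], [162.0, 107.0], [206.0, 97.0], [247.0, 107.0]]
64 36 [[127.0, 161.0], [140.0, 125.0], [174.0, 97.0], [218.0, 86.0], [260.0, 97.0]]
64 40 [[126.0, 171.0], [140.0, 135.0], [173.0, 107.0], [217.0, 97.0], [259.0, 107.0]]
68 36 [[138.0, 161.0], [152.0, 125.0], [185.0, 97.0], [230.0, 86.0], [272.0, 97.0]]
68 40 [[137.0, 171.0], [151.0, 135.0], [184.0, 107.0], [229.0, 97.0], [270.0, 107.0]]
72 36 [[149.0, 161.0], [163.0, 125.0], [197.0, 97.0], [241.0, 86.0], [283.0, 97.0]]
72 40 [[148.0, 171.0], [162.0, 135.0], [196.0, 107.0], [240.0, 97.0], [282.0, 107.0]]
```

>>> play_rows --pt "0 -9 0 0" --pt "8 -9 0 0" --pt "8 -5 0 0" --pt "9.5 1 0 0" --pt "11 8 0 0" --pt "12.5 15 0 0" --pt "14 22 0 0" --pt "14 22 0 0"

```text
t: 5.7
eef_pos: [0.5468, -0.0266, 0.0608]
orientation: [2.554, 1.822, 0.007]
ft_force: [-0.3, -0.2, -0.4]
gripper_width: 0.998
```

```bash
python3 look.py 6
```

```text
t 5.7 pos [ 0.5468 -0.0266  0.0608] yaw 71.0 tilt 0.35 F [-0.3 -0.2 -0.4] -> shift [17.6 86.2  1.4] turn -0.0
```

View pics/s6.png

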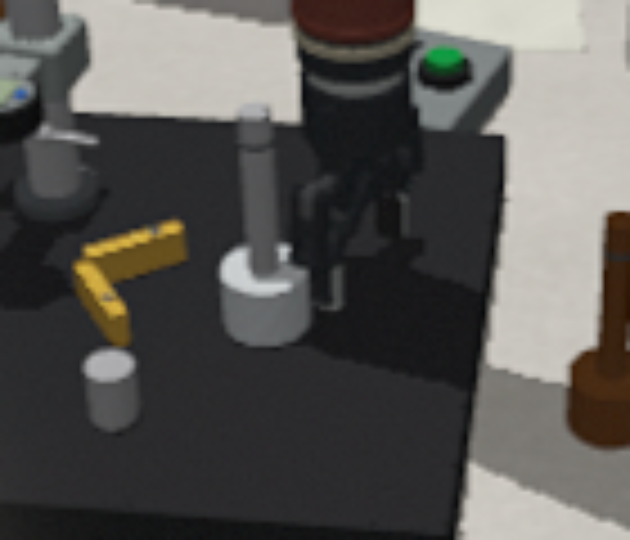

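View pics/w6.png

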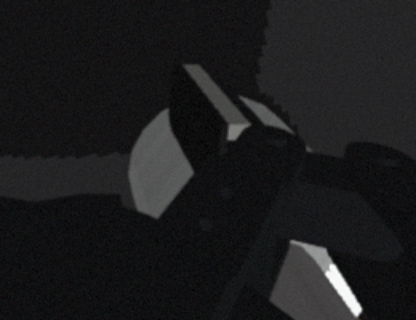

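```bash
python3 tr.py 254 112 266 270
```

```text
from shaft top [0.60268498 0.02662613 0.23      ]
from foot top [0.60144807 0.02603686 0.105     ]
in tool [ 67.7  35.9 -44.1]
```

>>> play_rows --pt "0 -6 0 0" --pt "5 -6 0 0" --pt "5 0 0 0" --pt "6.5 7 0 0" --pt "8 14 0 0" --pt "9.5 21 0 0" --pt "11 28 0 0" --pt "11 28 0 0"

```text
t: 6.47
eef_pos: [0.5774, -0.0254, 0.0608]
orientation: [2.554, 1.822, 0.008]
ft_force: [0.1, 0.1, -0.3]
gripper_width: 0.996
```

```bash
python3 look.py 7
```

```text
t 6.47 pos [ 0.5774 -0.0254  0.0608] yaw 71.0 tilt 0.37 F [ 0.1  0.1 -0.3] -> shift [ 6.5 57.6  1.2] turn -0.0
```

View pics/s7.png

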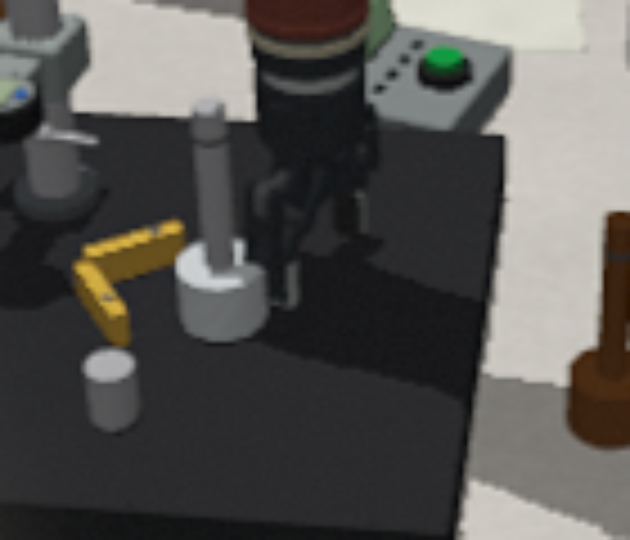

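View pics/w7.png

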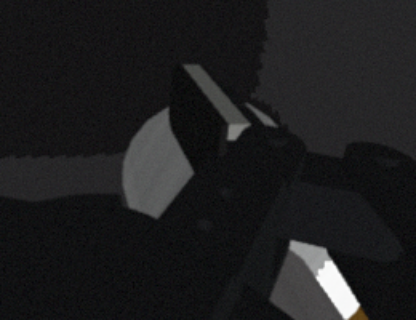

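>>> play_rows --pt "1 6 0 0" --pt "2 12 0 0" --pt "3 18 0 0" --pt "4 24 0 0" --pt "5 30 0 0" --pt "6 36 0 0" --pt "6 36 0 0"

```text
t: 7.15
eef_pos: [0.6138, -0.0315, 0.0612]
orientation: [2.554, 1.821, 0.009]
ft_force: [-0.4, 0.2, 0.0]
gripper_width: 0.996
```

```bash
python3 look.py 8
```

```text
t 7.15 pos [ 0.6138 -0.0315  0.0612] yaw 71.0 tilt 0.4 F [-0.4  0.2  0. ] -> shift [ 0.4 21.2  1.3] turn -0.0
```

View pics/s8.png

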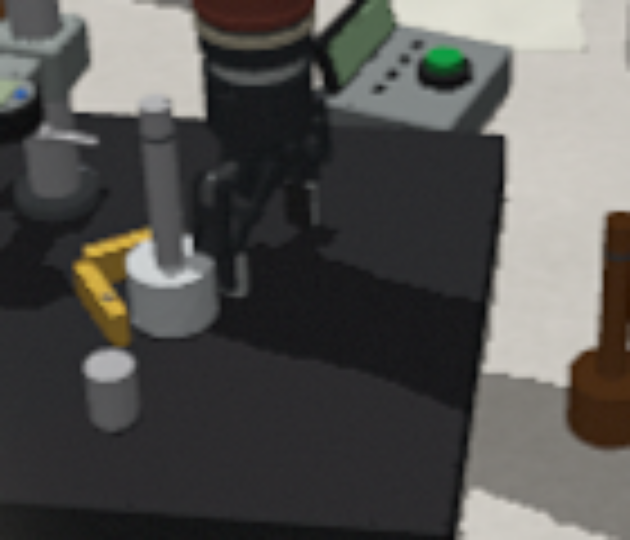

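View pics/w8.png

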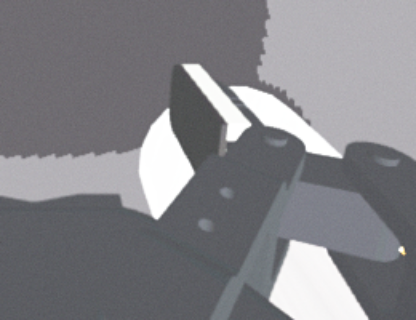

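>>> play_rows --pt "0 -9 0 0" --pt "5 -9 0 0" --pt "10 -9 0 0" --pt "10 -3 0 0" --pt "10 2 0 0" --pt "10 6 0 0" --pt "10 10 0 0" --pt "10 10 0 0"

```text
t: 7.92
eef_pos: [0.6267, -0.0256, 0.0613]
orientation: [2.554, 1.821, 0.009]
ft_force: [-0.9, 1.0, 0.2]
gripper_width: 1.0
```

```bash
python3 look.py 9
```

```text
t 7.92 pos [ 0.6267 -0.0256  0.0613] yaw 71.0 tilt 0.42 F [-0.9  1.   0.2] -> shift [-9.3 11.   1.3] turn -0.0
```

View pics/s9.png

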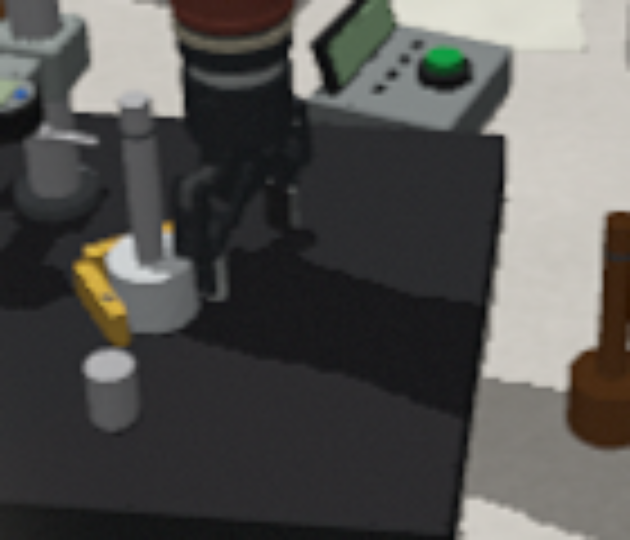

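View pics/w9.png

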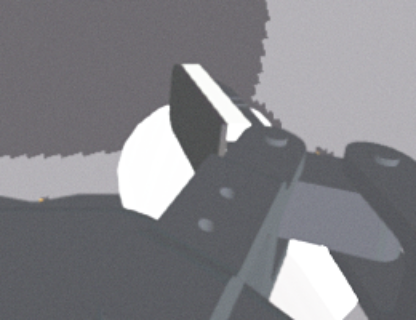

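>>> play_rows --pt "0 2 0 0" --pt "0 4 0 0" --pt "0 6 0 0" --pt "0 8 0 0" --pt "0 8 0 0"

```text
t: 8.43
eef_pos: [0.629, -0.0284, 0.0611]
orientation: [-2.557, -1.824, 0.005]
ft_force: [-32.5, -4.6, 20.2]
gripper_width: 1.004
```

```bash
python3 look.py 10
```

```text
t 8.43 pos [ 0.629  -0.0284  0.0611] yaw 71.0 tilt 0.19 F [-32.5  -4.6  20.2] -> shift [-7.4  7.8  1.1] turn 0.0
```

View pics/s10.png

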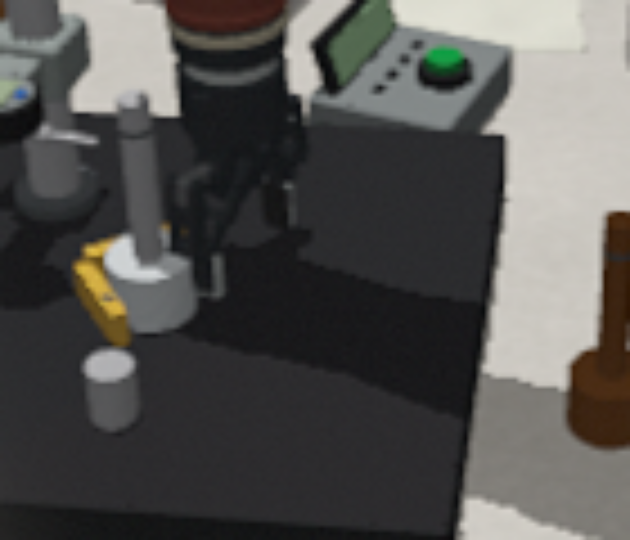

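View pics/w10.png

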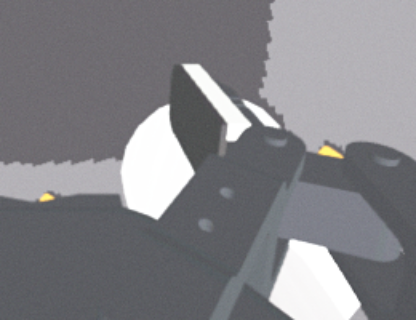

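>>> play_rows --pt "0 -8 0 0" --pt "0 -20 0 0" --pt "0 -40 0 0" --pt "0 -60 0 0" --pt "0 -80 0 0" --pt "0 -80 -20 0" --pt "0 -80 -60 0" --pt "0 -80 -100 0"

```text
t: 9.2
eef_pos: [0.5522, -0.0018, 0.1612]
orientation: [-2.556, -1.823, 0.007]
ft_force: [1.9, -0.4, 0.7]
gripper_width: 0.998
```

>>> play_rows --pt "0 0 -40 0" --pt "0 0 -80 0" --pt "0 0 -120 0" --pt "0 0 -150 0" --pt "0 0 -160 0" --pt "0 0 -160 0" --pt "0 0 -160 0"

```text
t: 9.78
eef_pos: [0.5535, -0.0019, 0.3211]
orientation: [-2.557, -1.823, 0.006]
ft_force: [-0.7, -0.3, -0.2]
gripper_width: 1.001
```

```bash
python3 look.py 11; python3 -c "
import cv2
b=cv2.imread('pics/wrist11.png');cv2.imwrite('pics/w11b.png',cv2.resize(b[160:360,330:530],None,fx=3,fy=3,interpolation=cv2.INTER_CUBIC))"
```

```text
t 9.78 pos [ 0.5535 -0.0019  0.3211] yaw 71.0 tilt 0.24 F [-0.7 -0.3 -0.2] -> shift [ -7.3  88.8 260.8] turn -0.0
```

View pics/s11.png

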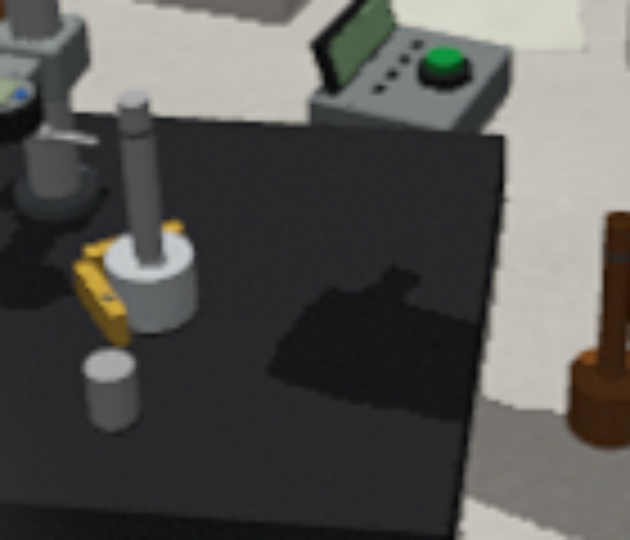

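View pics/wrist11.png

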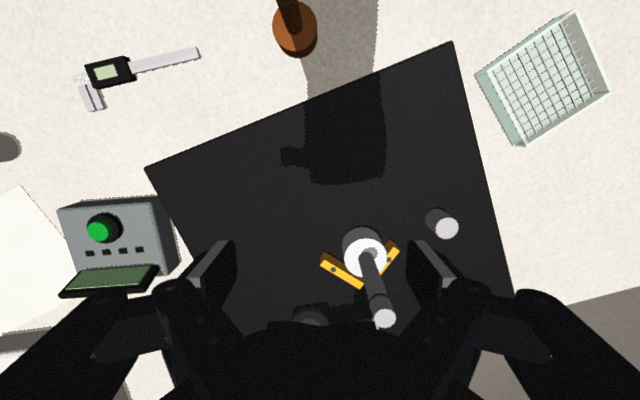

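```bash
python3 -c "
import cv2
b=cv2.imread('pics/wrist11.png');cv2.imwrite('pics/w11b.png',cv2.resize(b[215:335,310:420],None,fx=5,fy=5,interpolation=cv2.INTER_CUBIC))"
```

```text
(no output)
```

View pics/w11b.png

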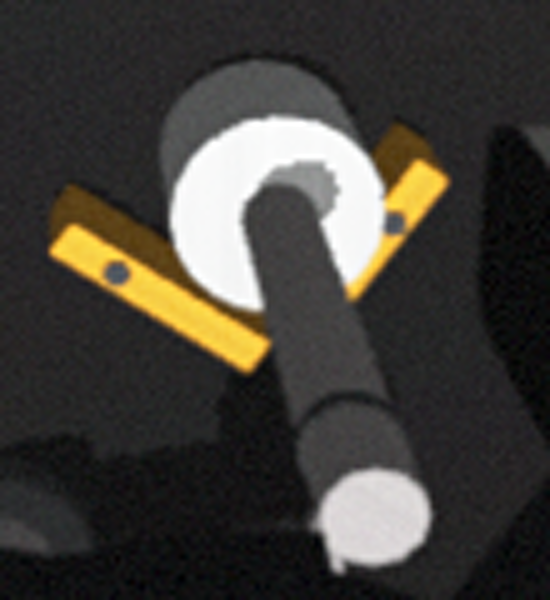

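```bash
cat > fit.py <<'E'
from h import *
import pickle
from scipy.optimize import least_squares
s=telemetry.observe();f=pickle.load(open("pics/wrist.pkl","rb"))
def fit(P,M,C,off,sc):
    px=lambda p:(off[0]+(p[0]+.5)/sc-.5,off[1]+(p[1]+.5)/sc-.5)
    M=np.array(M)/1000
    obs=np.array([px(p) for p in P])
    def T(q):
        c,sn=np.cos(q[2]),np.sin(q[2]);return M@np.array([[c,sn],[-sn,c]])+q[:2]
    r=least_squares(lambda q:np.concatenate([wproj(f,s,[*w,.088])-o for w,o in zip(T(q),obs)]),[.69,.01,-.12])
    q=r.x;a=wplane(f,s,*px(C),.105)[:2]
    c,sn=np.cos(q[2]),np.sin(q[2]);d=a-q[:2]
    print("vee",q.round(4),"res px",np.abs(r.fun).max().round(2),"arbor",a.round(4),"in stand mm",(np.array([c*d[0]+sn*d[1],-sn*d[0]+c*d[1]])*1000).round(1))
E
python3 -c "
from fit import *
fit([(75,224),(49,250),(272,343),(248,375),(418,158),(450,182)],[(-9,-51.4),(-.5,-59.9),(41.9,-.5),(50.4,-9),(-9,51.4),(-.5,59.9)],(278,213),(310,215),5)"
```

```text
vee [ 0.6892  0.0099 -0.1317] res px 1.06 arbor [0.6813 0.0182] in stand mm [-9.   7.2]
```

```bash
python3 -c "
from h import *
rel((.591,.0196,.3211),45)"
```

```text
t 9.88 pos [ 0.5527 -0.0017  0.3194] yaw 71.0 tilt 0.42 F [ 0.4  0.  -0. ] -> shift [32.6 29.3 -2. ] turn 26.0
```

>>> play_rows --pt "8 7 0 7" --pt "16 14 0 14" --pt "24 21 0 20" --pt "33 29 0 26" --pt "33 29 0 26" --pt "33 29 0 26"

```text
t: 10.38
eef_pos: [0.5904, 0.0203, 0.3174]
orientation: [-2.897, -1.205, 0.014]
ft_force: [-0.0, 0.1, -0.4]
gripper_width: 1.0
```

```bash
python3 -c "
from h import *
rel((.591,.0196,.061),45);save('wrist','pics/wrist12.png')"
```

```text
t 10.38 pos [0.5904 0.0203 0.3174] yaw 45.2 tilt 0.57 F [-0.   0.1 -0.4] -> shift [  1.7   2.7 256.3] turn 0.2
```

View pics/wrist12.png

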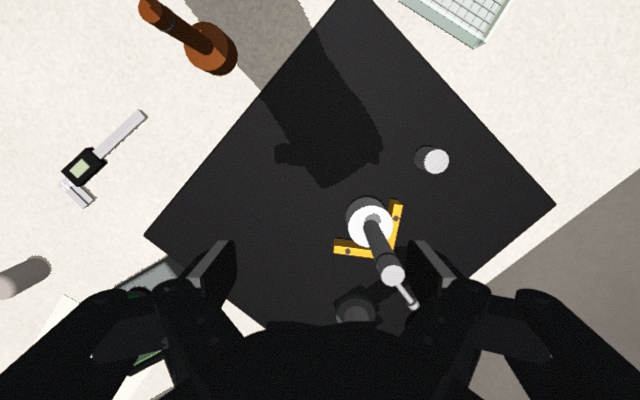

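>>> play_rows --pt "1 0 40 0" --pt "1 0 80 0" --pt "1 0 120 0" --pt "1 0 160 0" --pt "1 0 195 0" --pt "1 0 225 0" --pt "1 0 245 0" --pt "1 0 253 0"

```text
t: 11.1
eef_pos: [0.5855, 0.0209, 0.0608]
orientation: [-2.893, -1.208, 0.021]
ft_force: [-0.1, 1.1, -0.6]
gripper_width: 0.997
```

```bash
python3 look.py 13;  python3 -c "
from h import *
rel((.591,.0196,.061),45)"
```

```text
t 11.1 pos [0.5855 0.0209 0.0608] yaw 45.3 tilt 0.85 F [-0.1  1.1 -0.6] -> shift [-7.8 75.9 -0. ] turn -25.7
t 11.2 pos [0.587  0.0207 0.0634] yaw 45.3 tilt 0.7 F [-0.4 -0.5  0.4] -> shift [2.1 3.6 2.4] turn 0.3
```

View pics/s13.png

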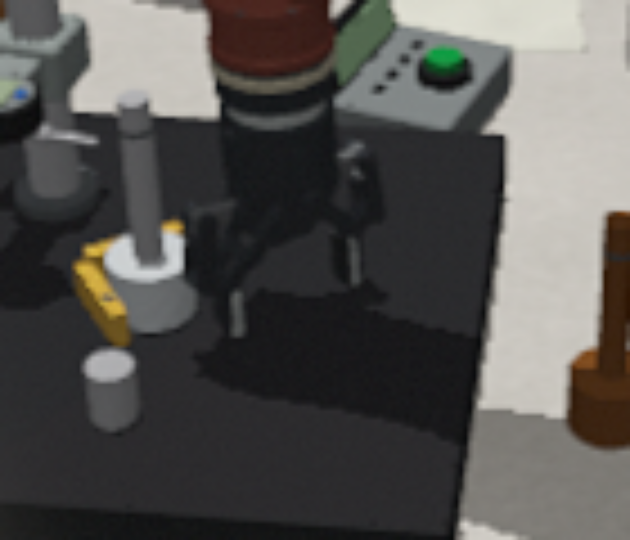

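View pics/w13.png

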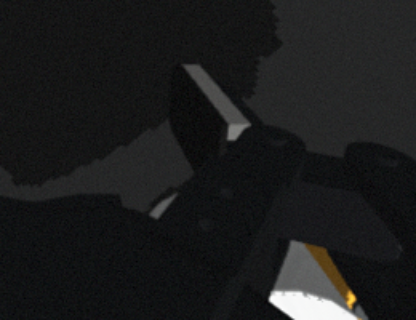

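>>> play_rows --pt "2 10 2 0" --pt "2 20 2 0" --pt "2 26 2 0" --pt "2 30 2 0" --pt "2 33 2 0" --pt "2 36 2 0" --pt "2 39 2 0" --pt "2 39 2 0"

```text
t: 11.87
eef_pos: [0.6139, -0.0051, 0.0614]
orientation: [-2.892, -1.208, 0.024]
ft_force: [-14.9, 0.3, 10.4]
gripper_width: 1.0
```

```bash
python3 look.py 14;  python3 -c "
from h import *
rel((.616,-.006,.061),45)"
```

```text
t 11.87 pos [ 0.6139 -0.0051  0.0614] yaw 45.3 tilt 0.98 F [-14.9   0.3  10.4] -> shift [-9.3 37.4  1. ] turn -25.7
t 11.97 pos [ 0.614  -0.0051  0.0614] yaw 45.3 tilt 0.96 F [-13.8  -1.1   8.8] -> shift [0.8 2.1 0.3] turn 0.3
```

View pics/s14.png

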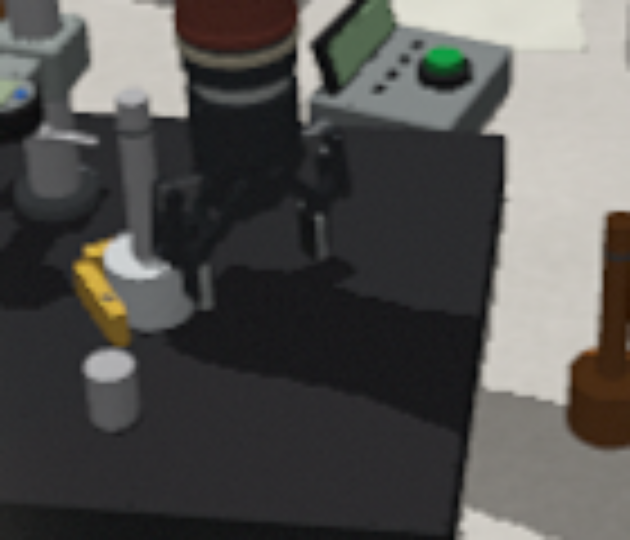

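View pics/w14.png

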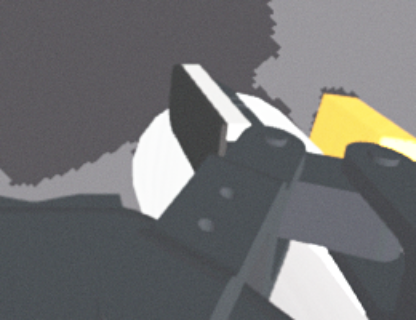

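>>> play_rows --pt "0 -10 0 0" --pt "0 -30 -5 0" --pt "15 -56 -9 0" --pt "15 -56 -9 7" --pt "15 -56 -9 14" --pt "15 -56 -9 21" --pt "15 -56 -9 25" --pt "15 -56 -9 25"

```text
t: 12.63
eef_pos: [0.5848, 0.0453, 0.0712]
orientation: [-3.09, -0.549, 0.025]
ft_force: [0.1, 0.4, 0.3]
gripper_width: 1.001
```

```bash
python3 look.py 15;  python3 -c "
from h import *
rel((.597,.045,.07),20)"
```

```text
t 12.63 pos [0.5848 0.0453 0.0712] yaw 20.2 tilt 0.94 F [0.1 0.4 0.3] -> shift [17.7 95.3 10.3] turn -50.8
t 12.73 pos [0.5848 0.0452 0.0711] yaw 20.5 tilt 0.95 F [-0.8 -1.2 -0.2] -> shift [11.4  4.4  0.9] turn 0.5
```

View pics/s15.png

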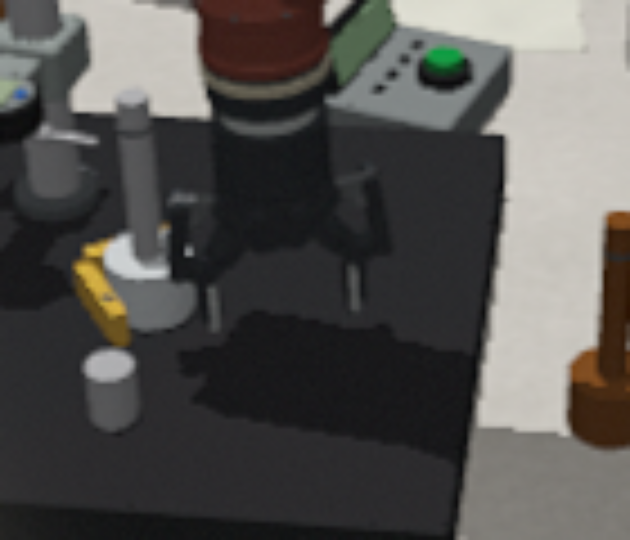

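View pics/wrist15.png

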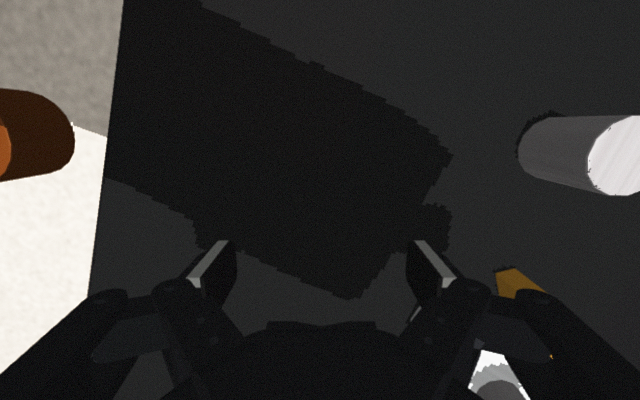

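>>> play_rows --pt "16 5 1 0" --pt "17 15 1 0" --pt "17 20 1 0" --pt "17 23 1 0" --pt "18 26 1 0" --pt "19 29 1 0" --pt "20 32 1 0" --pt "20 32 1 0"

```text
t: 13.4
eef_pos: [0.6137, 0.0222, 0.0694]
orientation: [-3.087, -0.559, 0.029]
ft_force: [-5.3, 1.7, 2.2]
gripper_width: 0.999
```

```bash
python3 look.py 16
```

```text
t 13.4 pos [0.6137 0.0222 0.0694] yaw 20.5 tilt 1.08 F [-5.3  1.7  2.2] -> shift [-1.9 63.6  9. ] turn -50.5
```

View pics/s16.png

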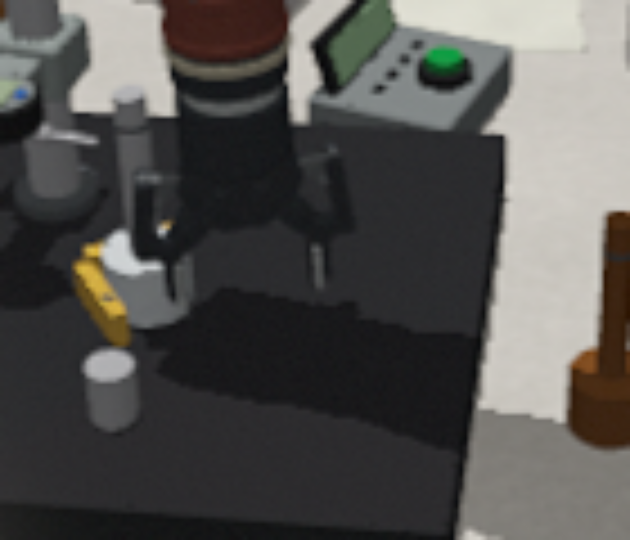

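View pics/wrist16.png

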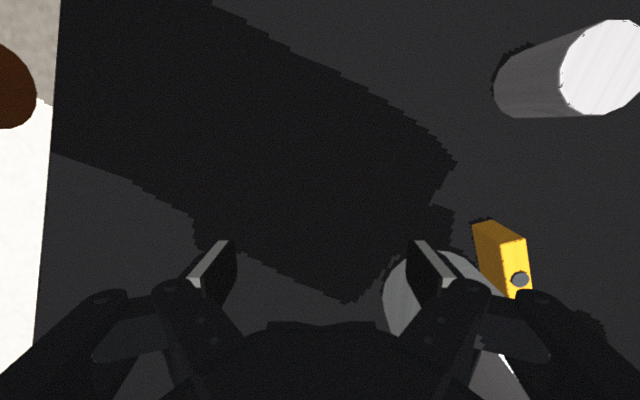

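>>> play_rows --pt "1 3 0 0" --pt "2 6 0 0" --pt "2 8 0 0" --pt "2 8 0 0"

```text
t: 13.83
eef_pos: [0.6159, 0.0185, 0.0694]
orientation: [-3.08, -0.563, 0.034]
ft_force: [-14.8, 15.0, 10.7]
gripper_width: 1.004
```

```bash
python3 look.py 17
```

```text
t 13.83 pos [0.6159 0.0185 0.0694] yaw 20.7 tilt 1.37 F [-14.8  15.   10.7] -> shift [-2.9 59.4  8.6] turn -50.3
```

View pics/s17.png

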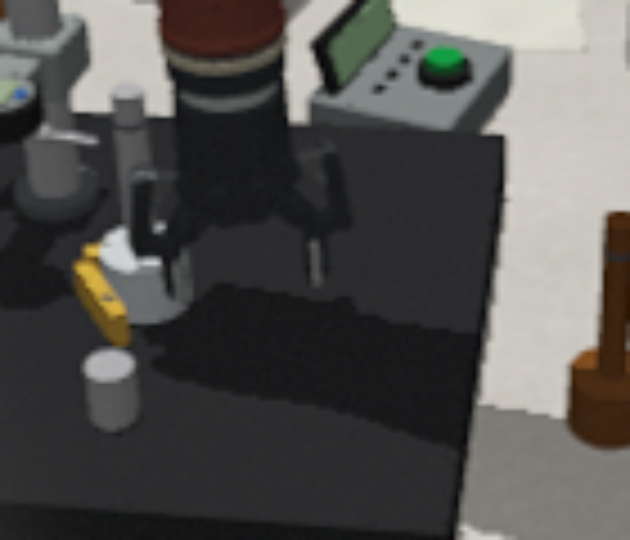

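View pics/wrist17.png

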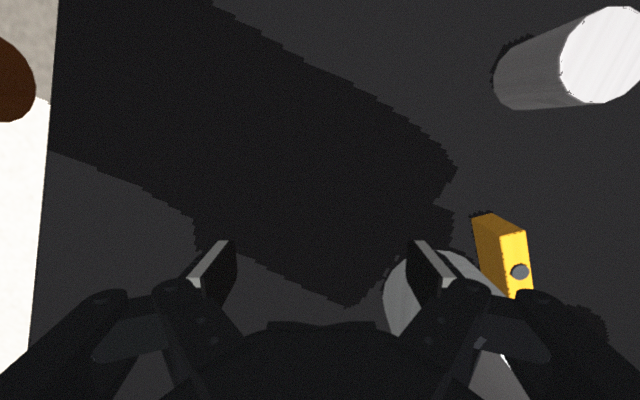

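>>> play_rows --pt "-2 -6 0 0" --pt "-8 -16 0 0" --pt "-30 -22 0 0" --pt "-60 -25 -10 0" --pt "-60 -25 -50 0" --pt "-60 -25 -90 0" --pt "-60 -25 -130 0" --pt "-60 -25 -170 0"

```text
t: 14.6
eef_pos: [0.5543, 0.0197, 0.2427]
orientation: [-3.081, -0.563, 0.033]
ft_force: [0.9, 0.1, 0.0]
gripper_width: 1.001
```

>>> play_rows --pt "0 0 -40 -7" --pt "0 0 -70 -14" --pt "0 0 -80 -21" --pt "0 0 -80 -28" --pt "0 0 -80 -35" --pt "0 0 -80 -42" --pt "0 0 -80 -42" --pt "0 0 -80 -42"

```text
t: 15.27
eef_pos: [0.556, 0.0192, 0.3228]
orientation: [-2.672, -1.621, 0.025]
ft_force: [0.1, 0.6, 0.8]
gripper_width: 0.999
```

```bash
python3 look.py 18; python3 -c "
import cv2
b=cv2.imread('pics/wrist18.png');cv2.imwrite('pics/w18b.png',cv2.resize(b[215:345,310:440],None,fx=4.5,fy=4.5,interpolation=cv2.INTER_CUBIC))"
```

```text
t 15.27 pos [0.556  0.0192 0.3228] yaw 62.5 tilt 1.31 F [0.1 0.6 0.8] -> shift [-13.4 101.4 260.7] turn -8.5
```

View pics/wrist18.png

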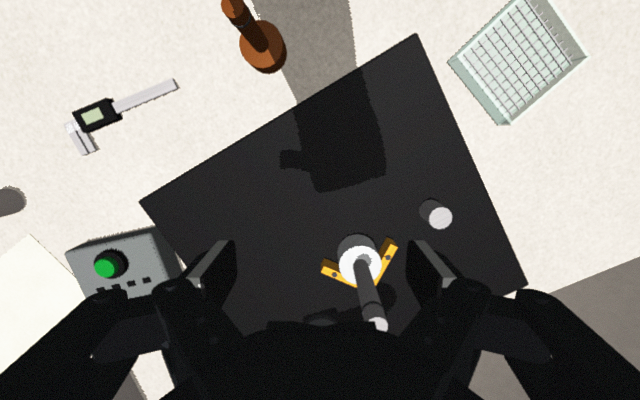

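View pics/w18b.png

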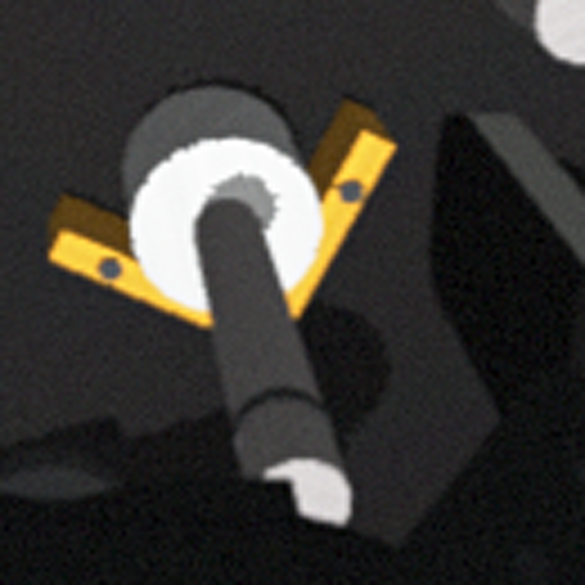

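View pics/s18.png

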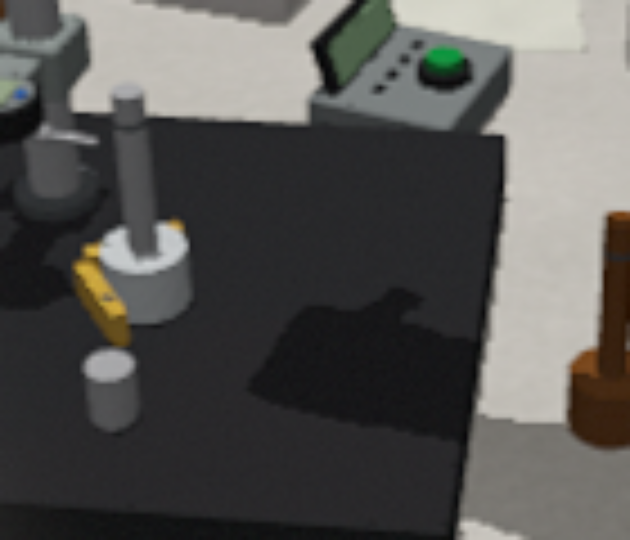

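```bash
python3 -c "
from fit import *
fit([(63,230),(48,259),(363,130),(397,150)],[(-9,-51.4),(-.5,-59.9),(-9,51.4),(-.5,59.9)],(226.5,227),(310,215),4.5)
import cv2
q=np.array([.690,.0095]);a=-.128
b=cv2.imread('pics/wrist18.png')
img=cv2.resize(b[215:345,310:440],None,fx=4.5,fy=4.5,interpolation=cv2.INTER_CUBIC)
q=None
for (x,y,a,col) in [(.6892,.0099,-.13,(0,0,255))]:
  c,sn=np.cos(a),np.sin(a)
  for t in np.linspace(0,6.28,120):
    p=wproj(f,s,[x+.03*np.cos(t),y+.03*np.sin(t),.105]);u=((p-[310,215]+.5)*4.5-.5).astype(int);cv2.circle(img,tuple(map(int,u)),1,col,-1)
  for m in [(-9,-51.4),(-.5,-59.9),(-9,51.4),(-.5,59.9),(41.9,0)]:
    p=wproj(f,s,[x+(c*m[0]-sn*m[1])/1000,y+(sn*m[0]+c*m[1])/1000,.088]);u=((p-[310,215]+.5)*4.5-.5).astype(int);cv2.circle(img,tuple(map(int,u)),3,(255,0,255),-1)
cv2.imwrite('pics/ov18.png',img)"
```

```text
vee [ 0.6922  0.0089 -0.1356] res px 0.65 arbor [0.6911 0.0093] in stand mm [-1.2  0.2]
```

View pics/ov18.png

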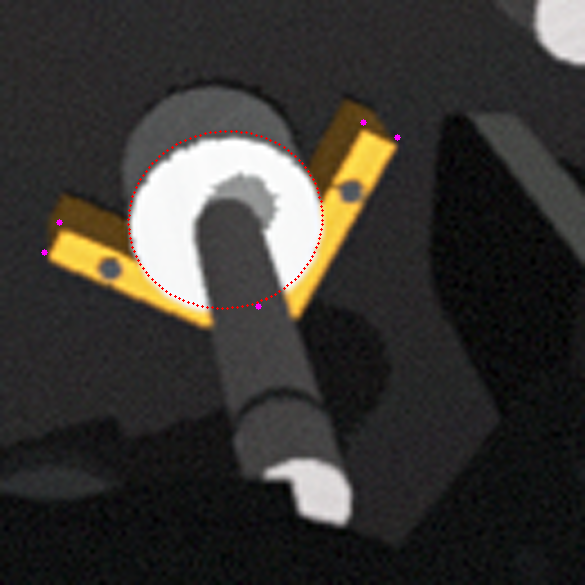

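```bash
python3 -c "
from h import *
rel((.535,-.354,.25),76.5)"
```

```text
t 15.37 pos [0.556  0.0192 0.3227] yaw 62.5 tilt 1.32 F [ 0.5 -0.2  0.3] -> shift [-340.4  155.3   71. ] turn -14.0
```

>>> play_rows --pt "-38 17 0 -2" --pt "-76 34 0 -4" --pt "-114 51 0 -6" --pt "-152 68 0 -8" --pt "-190 85 0 -10" --pt "-228 102 0 -12" --pt "-266 120 0 -14" --pt "-300 137 20 -14" --hand 255

```text
t: 16.03
eef_pos: [0.5387, -0.3119, 0.3053]
orientation: [-2.459, -1.935, 0.021]
ft_force: [1.0, 0.3, 0.5]
gripper_width: -0.004
```

>>> play_rows --pt "-15 4 20 0" --pt "-30 8 40 0" --pt "-30 8 40 0" --pt "-30 8 40 0"

```text
t: 16.37
eef_pos: [0.5379, -0.3429, 0.2638]
orientation: [-2.459, -1.929, 0.021]
ft_force: [0.8, 0.4, 0.7]
gripper_width: 0.0
```

```bash
python3 -c "
from h import *
rel((.535,-.354,.25),76.5)
for n in ('top','wrist'): save(n,f'pics/{n}20.png')
a=cv2.imread('pics/top20.png');cv2.imwrite('pics/t20.png',cv2.resize(a[80:215,235:355],None,fx=4.4,fy=4.4,interpolation=cv2.INTER_CUBIC))"
```

```text
t 16.37 pos [ 0.5379 -0.3429  0.2638] yaw 76.2 tilt 1.19 F [0.8 0.4 0.7] -> shift [-11.5   0.1  13.8] turn -0.3
```

View pics/t20.png

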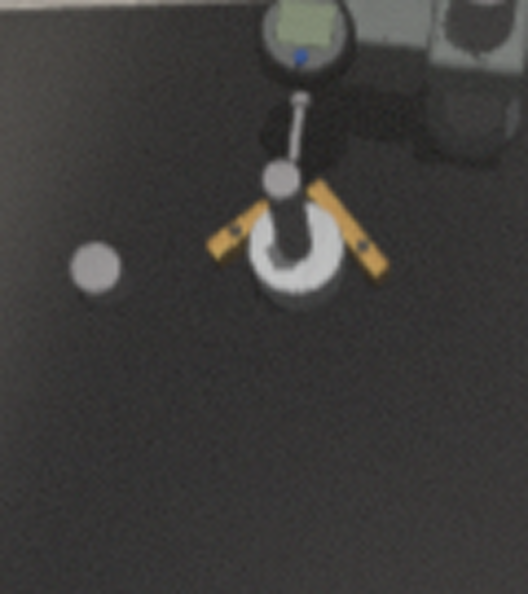

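View pics/wrist20.png

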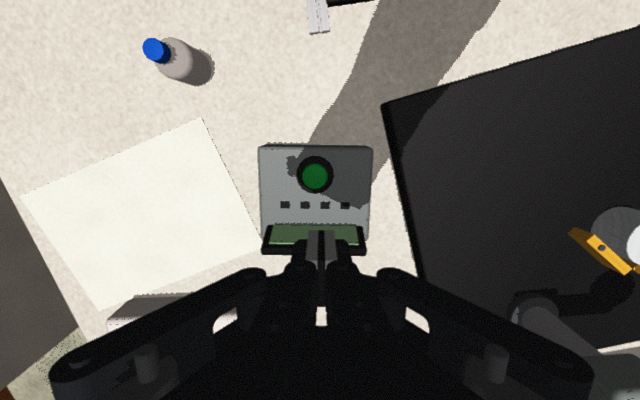

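```bash
python3 - <<'E'
from h import *
import pickle
f=pickle.load(open("pics/top.pkl","rb"));w=pickle.load(open("pics/wrist.pkl","rb"));s=telemetry.observe()
p=onplane(f,235+296/4.4-.5,80+247.5/4.4-.5,.105);d=p[:2]-[.6903,.0081];a=-.12;c,n=np.cos(a),np.sin(a)
print("arbor top",p.round(4),"in stand",np.array([c*d[0]+n*d[1],-n*d[0]+c*d[1]])*1000)
b=wplane(w,s,315,176,.056);print("button",b); rel((*b[:2],.07),76.5)
E
```

```text
arbor top [0.6894 0.008  0.105 ] in stand [-0.89287382 -0.17811588]
button [ 0.53538006 -0.34997141  0.056     ]
t 16.47 pos [ 0.5389 -0.3423  0.2664] yaw 76.4 tilt 1.01 F [-0.3  0.9  1. ] -> shift [ -7.8   1.7 196.4] turn -0.1
```

>>> play_rows --pt "-9 1 40 0" --pt "-9 1 80 0" --pt "-9 1 120 0" --pt "-9 1 155 0" --pt "-9 1 175 0" --pt "-9 1 182 0" --pt "-9 1 182 0"

```text
t: 17.05
eef_pos: [0.5346, -0.3498, 0.084]
orientation: [-2.458, -1.935, 0.02]
ft_force: [0.1, -0.5, -0.5]
gripper_width: -0.004
```

```bash
python3 -c "
from h import *
rel((.534,-.352,.055),76.5)
save('wrist','pics/wrist21.png');save('side','pics/side21.png')
a=cv2.imread('pics/side21.png');b=cv2.resize(a[90:190,270:390],None,fx=5,fy=5);cv2.imwrite('pics/s21.png',b)"
```

```text
t 17.05 pos [ 0.5346 -0.3498  0.084 ] yaw 76.4 tilt 1.07 F [ 0.1 -0.5 -0.5] -> shift [-2.2  0.5 29. ] turn -0.1
```

View pics/wrist21.png

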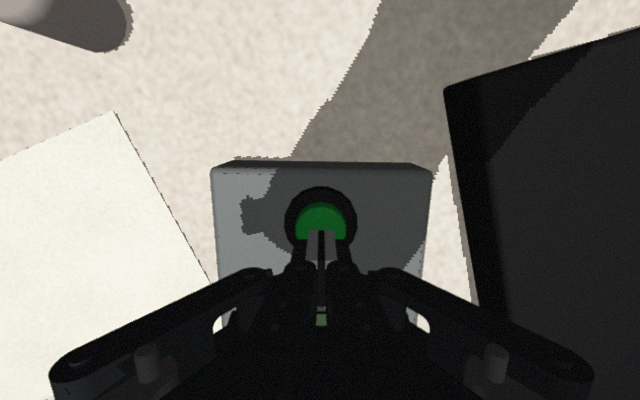

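View pics/s21.png

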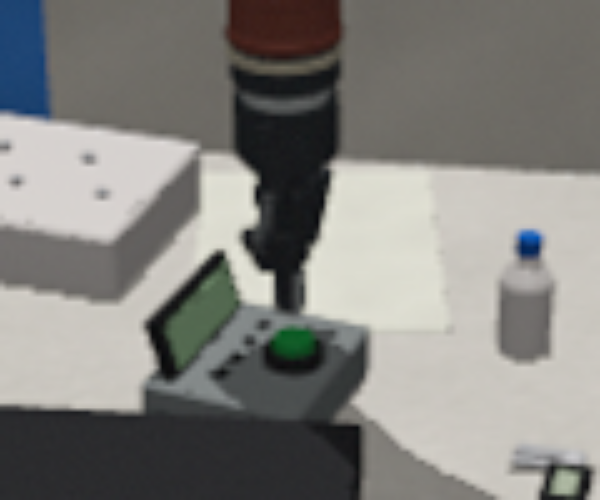

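>>> play_rows --pt "-1 0 12 0" --pt "-1 0 20 0" --pt "-1 0 25 0" --pt "-1 0 28 0" --pt "-1 0 31 0" --pt "-1 0 31 0"

```text
t: 17.65
eef_pos: [0.5359, -0.3531, 0.0606]
orientation: [-2.464, -1.939, 0.02]
ft_force: [-8.9, 7.0, 28.1]
gripper_width: 0.002
```

```bash
python3 -c "
from h import *
rel((.534,-.352,.055),76.5)
save('wrist','pics/wrist22.png');save('side','pics/side22.png')
a=cv2.imread('pics/side22.png');b=cv2.resize(a[90:190,270:390],None,fx=5,fy=5);cv2.imwrite('pics/s22.png',b)
a=cv2.imread('pics/wrist22.png');b=cv2.resize(a[150:300,240:400],None,fx=4,fy=4);cv2.imwrite('pics/w22.png',b)"
```

```text
t 17.65 pos [ 0.5359 -0.3531  0.0606] yaw 76.4 tilt 0.78 F [-8.9  7.  28.1] -> shift [ 0.6 -2.   5.6] turn -0.1
```

View pics/s22.png

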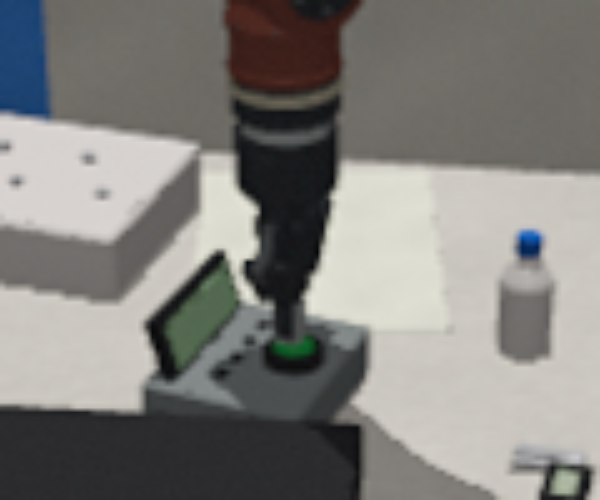

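View pics/w22.png

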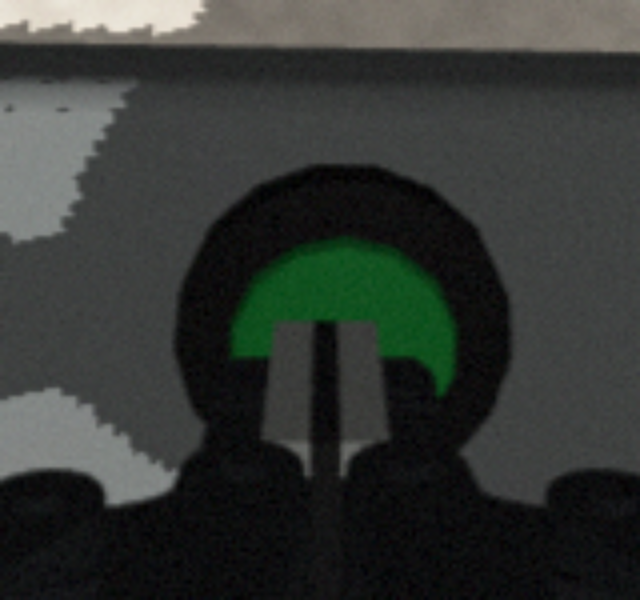

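>>> play_rows --pt "0 0 -10 0" --pt "0 -7 -14 0" --pt "0 -7 -14 0" --pt "0 -7 -10 0" --pt "0 -7 -8 0" --pt "0 -7 -7 0" --pt "0 -7 -7 0"

```text
t: 18.33
eef_pos: [0.5287, -0.351, 0.0663]
orientation: [-2.463, -1.938, 0.02]
ft_force: [-0.2, -0.4, 2.1]
gripper_width: -0.004
```

```bash
python3 -c "
from h import *
rel((.534,-.352,.055),76.5)
save('wrist','pics/wrist23.png')
a=cv2.imread('pics/wrist23.png');b=cv2.resize(a[150:300,240:400],None,fx=4,fy=4);cv2.imwrite('pics/w23.png',b)"
```

```text
t 18.33 pos [ 0.5287 -0.351   0.0663] yaw 76.4 tilt 0.84 F [-0.2 -0.4  2.1] -> shift [ 0.3  5.6 11.3] turn -0.1
```

View pics/w23.png

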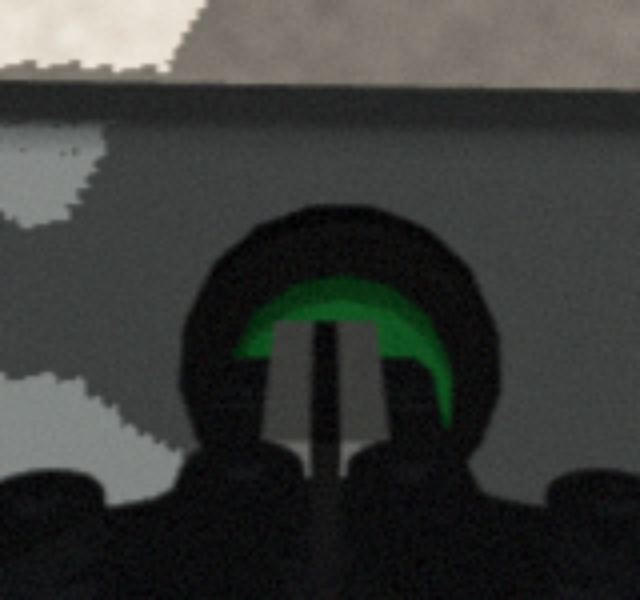

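>>> play_rows --pt "0 0 3 0" --pt "0 0 6 0" --pt "0 0 8 0" --pt "0 0 9 0" --pt "0 0 9 0"

```text
t: 18.8
eef_pos: [0.5291, -0.3514, 0.0607]
orientation: [-2.465, -1.94, 0.02]
ft_force: [-6.7, 6.5, 23.5]
gripper_width: 0.002
```

```bash
python3 -c "
from h import *
rel((.534,-.352,.055),76.5)
save('wrist','pics/wrist24.png')
a=cv2.imread('pics/wrist24.png');b=cv2.resize(a[150:300,240:400],None,fx=4,fy=4);cv2.imwrite('pics/w24.png',b)"
```

```text
t 18.8 pos [ 0.5291 -0.3514  0.0607] yaw 76.4 tilt 0.78 F [-6.7  6.5 23.5] -> shift [0.6 5.  5.6] turn -0.1
```

View pics/w24.png

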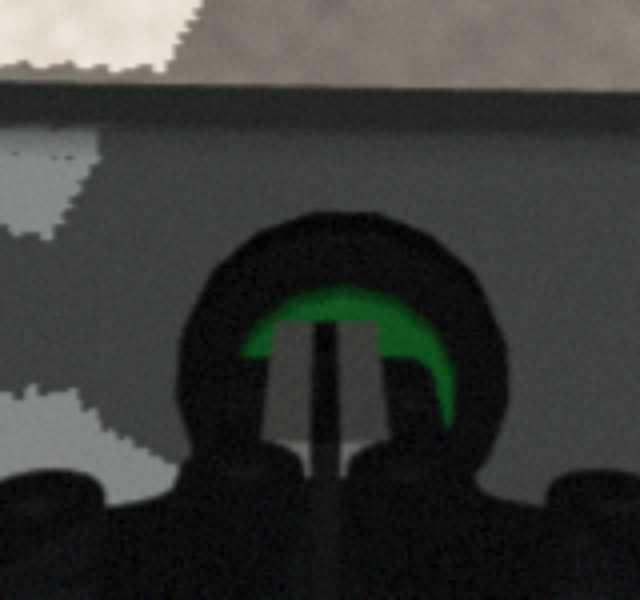

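>>> play_rows --pt "0 0 -10 0" --pt "0 0 -40 0" --pt "0 0 -80 0" --pt "0 0 -120 0" --pt "0 0 -140 0" --pt "0 0 -140 0" --pt "0 0 -140 0"

```text
t: 19.43
eef_pos: [0.5316, -0.3514, 0.2019]
orientation: [-2.467, -1.942, 0.019]
ft_force: [0.0, -0.5, 0.5]
gripper_width: -0.002
```

```bash
python3 -c "
from h import *
rel((.534,-.352,.055),76.5)
for n in ('wrist','top','side'): save(n,f'pics/{n}25.png')
a=cv2.imread('pics/top25.png');cv2.imwrite('pics/t25.png',cv2.resize(a[80:215,235:355],None,fx=4.4,fy=4.4,interpolation=cv2.INTER_CUBIC))"
```

```text
t 19.43 pos [ 0.5316 -0.3514  0.2019] yaw 76.4 tilt 0.72 F [ 0.  -0.5  0.5] -> shift [  1.2   3.9 146.9] turn -0.1
```

View pics/t25.png

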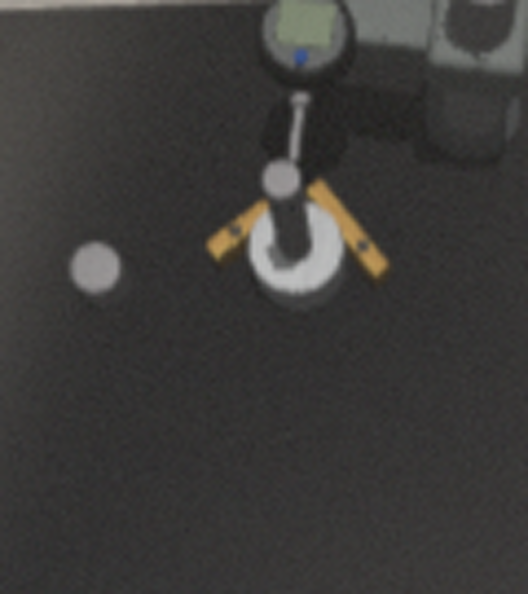

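View pics/side25.png

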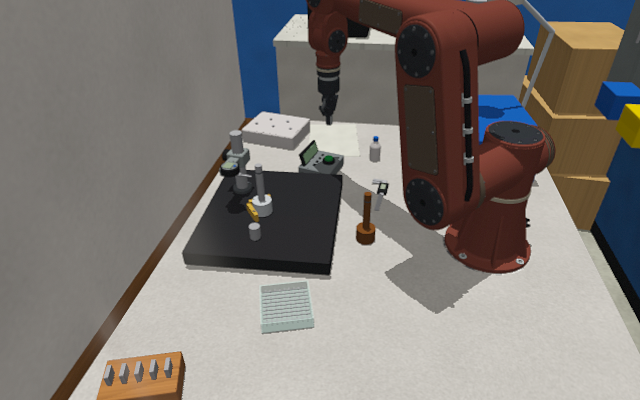

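View pics/wrist25.png

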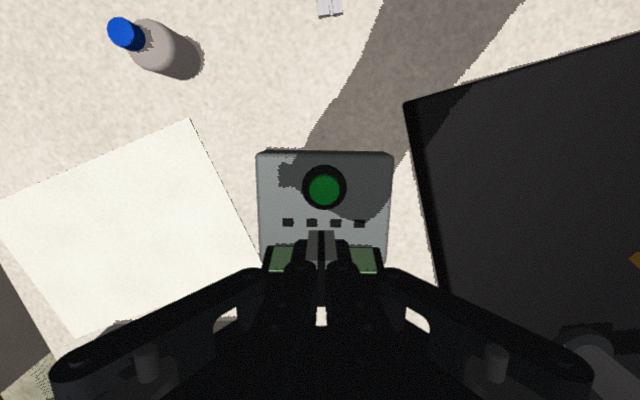

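The arbor still stands in the vee (foot at crop 296,247, as before the press). The gauge has not moved (96,268), the button is up, and the arm touches nothing.

```bash
python3 -c "
from h import *
print(job.sign_off())"
```

```text
the job is handed in; nothing more can be done
None
```

The arbor is home in the vee and the green button was pressed fully and let go. The job was handed in at about 19.5 s; no verdict was reported.

**Pushing:** The interface cannot tilt the hand. I kept it straight down and open, and pushed the foot with the outside of one finger so the palm stayed beside the shaft. The foot drifted left, so I corrected it between pushes. It then stuck on the left (+y) jaw about 11 mm short of home. A push from its left-rear slid it the rest of the way, until it met about 21 N of resistance.

**Last checks:**
- **Arbor position:** Before the press, the wrist picture put it about 1.2 mm from the seat and the top picture about 0.9 mm, against the 5 mm limit. After the press I compared the top picture by eye and saw no change. It looks upright in the side picture.
- **Button:** I pressed it twice, because the first press sat off-centre. It touched at z ≈ 0.0663 and reached a hard stop at z ≈ 0.0607 with 23–28 N, so it travelled about 6 mm. It was up again in the last pictures, with the arm clear.
- **Other things:** The setting gauge, caliper and bottle look unmoved in the last pictures.
- **Shaft:** I saw no sign of contact, but I only had pictures and the wrist force to judge by. The nearest part of the shaft was partly hidden behind the gripper.

**Disagreements:** The side camera placed the arbor 2–4 mm further to +y than the wrist camera. The wrist and top cameras differed by about 4 mm on the button.

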